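# Lock the tube carousel with its taper key

### The job

Lock the loose tube carousel onto its shaft. Take the steel taper key out of its stall, where only its front and back faces can be gripped, stand it in the open rest, let go and take it again by its two sides; then set it lightly, by hand, into the keyway between shaft and hub, let go, and tap it down with the tapper (not with the fingers) until the hub is tight. Finally stand the tapper upright on the worktop, clear of the carousel, and do not disturb the other things.

Things in the scene. Friction and masses are not known exactly. Their poses are not given: they have to be found in the camera images.
- key_mid (a point): Loose steel gib-head taper key, standing, 110 mm tall, 36 mm wide (y). Point: half-way up, mid-width, 18 mm in front (-x) of its flat upright back face. Top 30 mm: block head 36 x 36 mm, its centre 40 mm above this point: grip it there, across x or y. z points up, tip to head. Seated in stall, rest or keyway, the key's axes are parallel to that seat's axes, its back face against the seat's back face.
- stall_mouth (a point): Fixed grey stall where the key starts, 76 x 84 mm on plan. Point: mouth of its pocket, 60 mm above the worktop, on the pocket's upright back face, mid-width. Pocket lies to -x, 20 mm at the mouth, 40 mm wide (y), tapered like the key. Side walls on both y sides rise to the key's top (122 mm): grip across x only. Tip starts 48 mm below the mouth; the key lifts straight up.
- rest_mouth (a point): Fixed open grey rest, like the stall but without high walls: nothing above its mouth (60 mm over the worktop), so a key in it can be gripped across x or y. Point: at the mouth on the pocket's upright back face, mid-width. Pocket lies to -x, 18 mm at the mouth, 40 mm wide (y), tapered like the key, which seats with its tip 36 mm below the mouth and stands by itself.
- keyway (a point): Keyway of the tube carousel. Point: on the shaft's flat front (fixed), mid-width, level with the hub's top, 100 mm above the worktop. The keyway lies to -x, between shaft and hub: 20 mm at the mouth while loose, 40 mm wide (y), 85 mm deep, tapered like the key, open upwards. Set in by hand, the key stands by itself with its tip 48 mm below the mouth; tight, about 64 to 78 mm.
- hub (a joint): Radial shift of the hub on the shaft, m: 0 loose; the key pushes the hub out towards a stop at 0.004; tight from 0.0028. A spring presses it back (6 N at 0, 14 N at the stop), so driving the key takes about 9 to 18 N downwards, in one push or several taps; friction holds the key where it was driven to.
- tapper_mid (a point): Loose tapper standing upright on its face, 118 mm tall, 0.3 kg: black round face 34 mm in diameter and 26 mm high at the bottom, aluminium handle 24 mm in diameter from 42 to 112 mm above the face. Point: on its axis half-way up, 59 mm above the face. z points up.
- key: The same key; origin at the tip, mid-width, on the flat upright back face. Below the head hangs the 80 mm shank: upright back face (x = 0), inclined front face (-x side), 12 mm thick at the tip growing to 25 mm under the head (1 in 6).
- tapper: the same tapper: origin in the middle of its face
- tape_roll: bystander: roll of tape lying flat, 67 mm across, 18 mm high; origin under its centre
- specimen_cup_4: bystander: lidded specimen cup, 65 mm across, 58 mm high; origin under its centre
- assay_carton: bystander: standing carton 56 x 86 x 98 mm; origin under its centre
- bench_timer: bystander: flat square timer, 66 mm, 18 mm high; origin under its centre
- marker_black: bystander: marker pen lying along its y, 135 mm, 20 mm high; origin under its middle
- strip_canister_1: bystander: round canister with screw lid, 49 mm across, 98 mm high; origin under its centre
- carousel: Tube carousel, fixed foot; origin on the shaft's axis at the worktop, 15 mm to +x of the keyway point. The steel shaft, 30 mm across, rises 54 mm above the hub's top, higher than the driven key's head: keep the tapper clear of it. Hub: 100 mm round, on a disc of 156 mm just above the worktop; three stoppered tubes stand on the far (+x) side, tops at 120 mm.
- fan_head (a point): Obstacle, fixed: middle of the caged head of the large table fan at the back left, about 0.36 m above the worktop; the cage reaches 0.21 m from this point along y and z and 56 mm along x, over a foot 0.22 m across. An arm that swings past at full stretch strikes it: cross in front of it with the arm drawn in.
Mind the look-alikes: they are no part of the job. Leave any brown look-alike of the tapper alone.

How it is judged:
By the outcome, as a careful person would: the job done as asked, in the order asked, and still so for the second after the job is handed in, with the robot touching nothing.
It also fails if it takes over 72 s, if anything falls off the work surface, if the arm or the gripper's body presses on something with over 40 N, if the wrist force passes 120 N, or if a joint passes its speed limit or range.

### The arm

A 6-joint arm with a two-finger parallel gripper is mounted at the origin on a cart in front of the work surface, level with it; the furniture and walls round the work are solid. World frame = base frame: x ahead of the robot, y to its left, z up, the work surface at z = 0. Lengths are in m, angles in rad, forces in N, time in s.
With the tool pointing down it reaches from about 0.25 to 0.8 m from the base axis. Payload 3.9 kg.
Tool frame: the origin (TCP) lies on the mounting face of the last link; the fingertips stand 173 mm ahead of it and the grasp point (between the pads) lies 155 mm ahead of it; z points along the fingers, y is the direction in which the jaws open and shut (so a half turn about z gives the same grasp; the last joint's range is limited). The gripper opens to 85 mm and grips with 20 to 120 N. Pads are 22 mm wide; open, the fingers measure 114 mm over their backs; the gripper's body (76 mm by 85 mm) begins 54 mm behind the grasp point. The pads swing forward as they close: fully open they stand 13 mm farther back than shut.
Start: joints at [-1.198, 0.26, -0.138, 1.173, 0, 1.571], TCP at [0.191, -0.489, 0.405] pointing down, gripper open.
Joint ranges: [-2.78, 2.78], [-0.83, 1.72], [-1.28, 1.37], [-1.9, 2.12], [-1.57, 1.48], [-3.14, 3.14]. Speed limits (rad/s): [2.57, 2.57, 3.14, 3.14, 3.14, 3.14].

### API

Orientations are given as a rotation vector (axis times angle).
In Python, from rig import get_state, grab_frame, close_job gives the robot as it stands.
- The arm moves only by the shell command python3 -m crank 'ROWS'. ROWS is JSON, a list of rows, each a list of 3 entries, a list of its own where there are three numbers: the finger opening in m, from 0 to 0.0854, then the shift along the tool's x, y, z in m, then the turn about the tool's z in degrees. A call has exactly 5 rows; each row shifts and turns the commanded pose from where the row before left it, along the tool's axes as they then stand; what a row does not reach is not made up. A row lasts 1/12 s, in which the tool goes at most 41.7 mm and 7.16 degrees, less where a joint would pass 70% of its speed; a pose out of reach is approached as far as the arm can. A call is refused whole if a number of a shift passes 0.0417 or a number of a turn 7.16, either way. A call with a gripper value outside its range is refused whole. The fingers move at their own pace and stop on an object; the grip force is fixed at half the most. Time passes only in rows, so rows that do not move let the fingers close, or fill a call up. It gives the time, the measured TCP pose, the force and the opening at its end, in the units of the state.
- get_state(): the state, without advancing time (a new reading comes with each control period).
- grab_frame(name): name is "side" or "top"; returns a dict with "pixels" (420x560x3 uint8, blue, green, red), "camera_matrix" (3x3 intrinsics, pixels), "k1" (the pictures are not rectified: a ray, as slopes to the right and down, at radius r is drawn at 1 + k1 r^2 times it, then the intrinsics apply), "eye" and "orientation" of the camera in the world. Camera axes: x right, y up, looking along -z (the intrinsics and any distortion apply to the point x, -y, -z); pixel columns grow to the right and rows downward; lengths in m; the calibration is good to about 2 mm. A picture is of the moment at which its call begins. There is no depth.
- close_job(): hands the job in, once; it reports no verdict.
The state is a dict: "clock": time; "joint_positions": joint angles; "qd": joint speeds; "joint_torque": joint torques, N m; "tcp_pos": TCP position; "tcp_rot": TCP orientation; "wrist_force": force on the tool from outside, world axes, zero at the start; "wrist_torque": the same for the moment, N m; "opening": finger opening in m.
Only numpy, scipy, OpenCV 4.12 (cv2) and the standard library are available. Lean on these libraries where they do the work, as an engineer would, in place of code of your own. Each camera call takes 0.05 s, during which the arm holds its last target.

## Working session

There is one attempt and no reset: what is moved stays moved. The work goes in short steps, Python scripts to look and compute and a shell command to move; the robot and the scene stay as the last step left them, time stands still between calls to the robot, and variables do not carry over. Pictures are saved under pics/ and viewed, and the job is handed in when it is done.

```bash
ls; mkdir -p pics; python3 - <<'E'
from rig import get_state, grab_frame
import cv2, numpy as np
print(get_state())
for n in ("side","top"):
    f=grab_frame(n); cv2.imwrite(f"pics/{n}0.png",f["pixels"])
    print(n,f["camera_matrix"],f["k1"],f["eye"],f["orientation"])
E
```

```text
pics
{'clock': 0.0, 'joint_positions': array([-1.19798902e+00,  2.60663770e-01, -1.39391194e-01,  1.17268150e+00,
        1.19845566e-06,  1.57080246e+00]), 'qd': array([ 2.88682284e-04,  9.97510736e-04, -2.36351747e-04,  4.33688637e-05,
        1.01505743e-03,  1.19720742e-03]), 'joint_torque': array([-6.10753868e-04, -4.05676353e+01,  2.53923029e+01,  1.86963571e-02,
        6.25416305e-05, -7.11634613e-06]), 'tcp_pos': array([ 0.19109493, -0.48861298,  0.40386681]), 'tcp_rot': array([-3.08529913e+00, -5.81856123e-01,  5.62608868e-04]), 'wrist_force': array([-0.14044149,  0.64031524, -0.26096139]), 'wrist_torque': array([0.04636423, 0.01803173, 0.03174282]), 'opening': 0.08518224491580416}
side [[472.5018173    0.         283.61871258]
 [  0.         472.5018173  209.03955378]
 [  0.           0.           1.        ]] 0.03611569178758051 [0.80266484 0.56977527 1.36642025] [0.1618148  0.6577802  2.57791098]
top [[506.65051741   0.         273.27740002]
 [  0.         506.65051741 206.15642965]
 [  0.           0.           1.        ]] -0.1924977351034862 [0.37016848 0.02394359 1.5310713 ] [ 0.09208384 -0.11944457 -1.55151563]
```

View pics/side0.png

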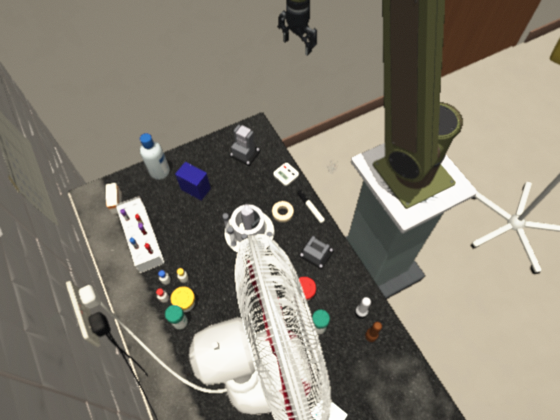

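View pics/top0.png

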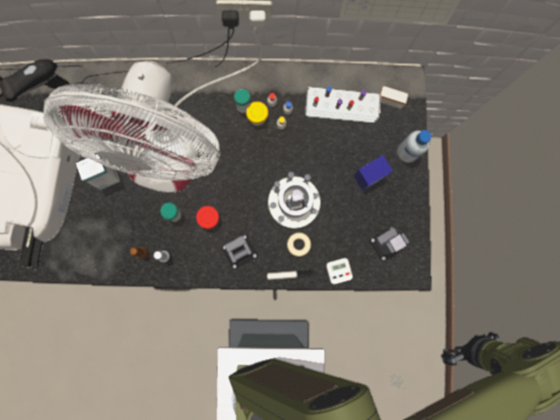

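The top view shows the stall with the key at about (388,242), the open rest at (238,248) and the carousel at (295,201). Two tapper-like objects stand at the left: brown at (137,252) and black/aluminium at (162,256). I'll enlarge these to confirm which is which.

```bash
cat > h.py <<'E'
import numpy as np, cv2
from scipy.spatial.transform import Rotation as R
from scipy.optimize import least_squares
from rig import get_state, grab_frame
def proj(f,P):
    P=np.atleast_2d(P); c=R.from_rotvec(f["orientation"]).inv().apply(P-f["eye"])
    s=np.c_[c[:,0],-c[:,1]]/(-c[:,2:3]); r2=(s**2).sum(1,keepdims=True)
    s=s*(1+f["k1"]*r2); K=f["camera_matrix"]
    return s@K[:2,:2].T+K[:2,2]
def at_z(f,uv,z):
    K=f["camera_matrix"]
    def g(p): return (proj(f,[p[0],p[1],z])[0]-uv)
    return least_squares(g,[0.4,0.0]).x
def crop(f,u,v,w,h,s,name,pts=None):
    im=f["pixels"]; x0,y0=int(u-w/2),int(v-h/2); x0=max(x0,0);y0=max(y0,0)
    c=im[y0:y0+h,x0:x0+w]; c=cv2.resize(c,None,fx=s,fy=s,interpolation=cv2.INTER_CUBIC)
    c=np.clip(255*(c/255.)**0.6,0,255).astype(np.uint8)
    if pts is not None:
        for p in proj(f,pts):
            q=((p-[x0,y0]+0.5)*s).astype(int); cv2.circle(c,tuple(int(a) for a in q),2,(0,255,0),-1)
    if name: cv2.imwrite(name,c)
    return c
def tile(cs,name):
    h=max(c.shape[0] for c in cs); cs=[cv2.copyMakeBorder(c,0,h-c.shape[0],0,4,cv2.BORDER_CONSTANT) for c in cs]
    cv2.imwrite(name,np.hstack(cs))
E
python3 - <<'E'
from h import *
t=grab_frame("top"); s=grab_frame("side")
import pickle; pickle.dump((t,s),open("f0.pkl","wb"))
a=[crop(t,388,242,48,48,8,None),crop(s,244,145,48,48,8,None)]; tile(a,"pics/stall.png")
a=[crop(t,238,248,48,48,8,None),crop(s,316,248,48,48,8,None)]; tile(a,"pics/rest.png")
a=[crop(t,295,201,64,64,6,None),crop(s,248,226,64,64,6,None)]; tile(a,"pics/car.png")
a=[crop(t,150,254,48,48,8,None),crop(s,370,318,48,48,8,None)]; tile(a,"pics/tap.png")
E
```

```text
(no output)
```

View pics/stall.png

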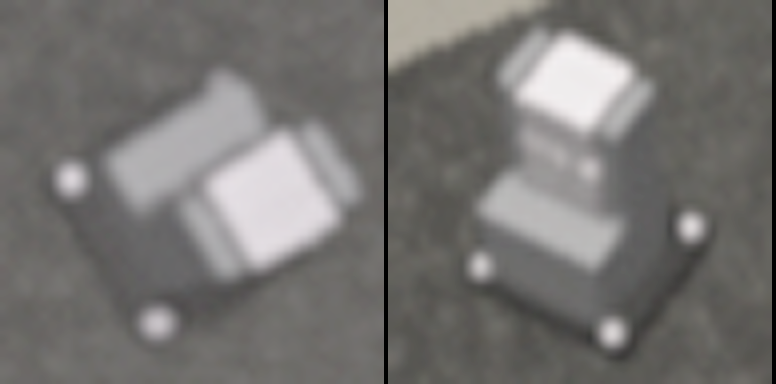

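View pics/rest.png

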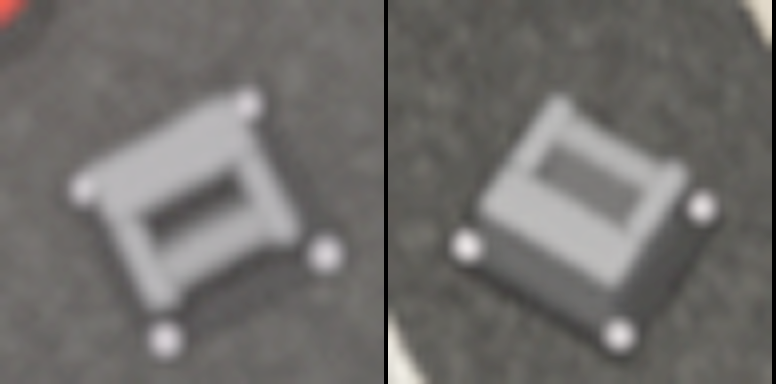

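View pics/car.png

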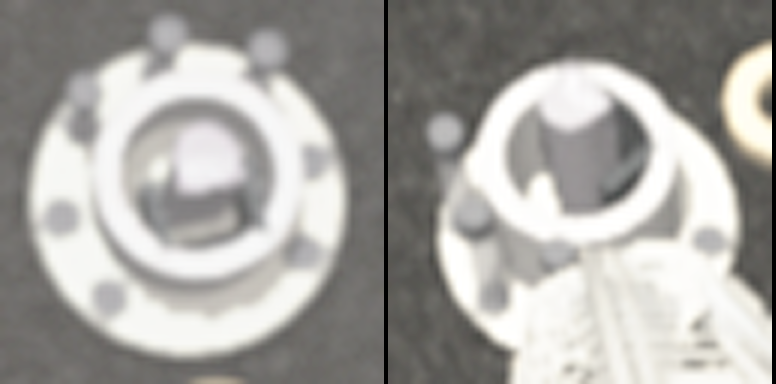

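View pics/tap.png

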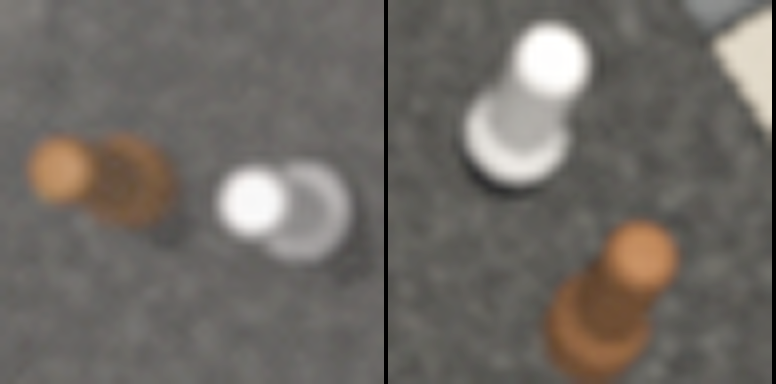

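Two candidates for the tapper: the brown look-alike at top (137,252) and the light aluminium-handled one at top (162,256). The tapper is the aluminium one, because brown is excluded, and the crop confirms it. In the stall, the key head is flanked by walls with its shelf towards +x. Next I'll take larger crops with ticks and pick corners for fitting.

```bash
cat >> h.py <<'E'
def big(f,u,v,w,h,s,name,pts=None,segs=None,gam=0.7):
    im=f["pixels"]; x0,y0=int(u-w/2),int(v-h/2)
    c=cv2.resize(im[y0:y0+h,x0:x0+w],None,fx=s,fy=s,interpolation=cv2.INTER_CUBIC).astype(float)
    lo,hi=np.percentile(c,1),np.percentile(c,99.5); c=np.clip((c-lo)/(hi-lo),0,1)**gam*255
    c=c.astype(np.uint8)
    T=lambda p:tuple(int(round(a)) for a in (np.asarray(p)-[x0,y0]+0.5)*s)
    for k in range(0,w,5):
        cv2.line(c,(int((k+.5)*s),0),(int((k+.5)*s),6),(0,255,255),1)
        cv2.putText(c,str(x0+k),(int((k+.5)*s)-10,18),0,0.35,(0,255,255),1)
    for k in range(0,h,5):
        cv2.line(c,(0,int((k+.5)*s)),(6,int((k+.5)*s)),(0,255,255),1)
        cv2.putText(c,str(y0+k),(8,int((k+.5)*s)+4),0,0.35,(0,255,255),1)
    if segs is not None:
        for a,b in segs:
            n=np.linspace(0,1,12)[:,None]; q=proj(f,np.asarray(a)*(1-n)+np.asarray(b)*n)
            cv2.polylines(c,[np.array([T(x) for x in q],np.int32)],False,(0,255,0),1)
    if pts is not None:
        for p in proj(f,pts): cv2.circle(c,T(p),2,(0,0,255),-1)
    if name: cv2.imwrite(name,c)
    return c
E
python3 - <<'E'
from h import *; import pickle
t,s=pickle.load(open("f0.pkl","rb"))
big(t,238,248,40,36,16,"pics/rest_t.png"); big(s,316,250,40,36,16,"pics/rest_s.png")
big(t,388,242,44,40,15,"pics/stall_t.png"); big(s,244,145,44,44,13,"pics/stall_s.png")
big(t,296,203,40,36,16,"pics/car_t.png"); big(s,245,220,40,36,16,"pics/car_s.png")
E
```

```text
(no output)
```

View pics/rest_t.png

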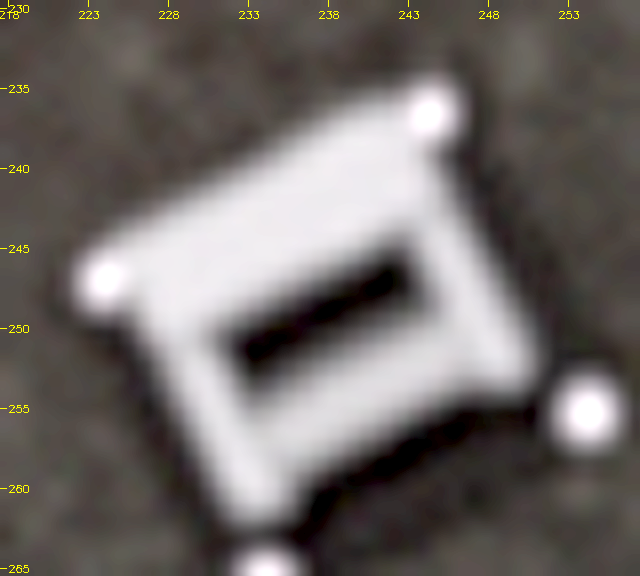

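View pics/rest_s.png

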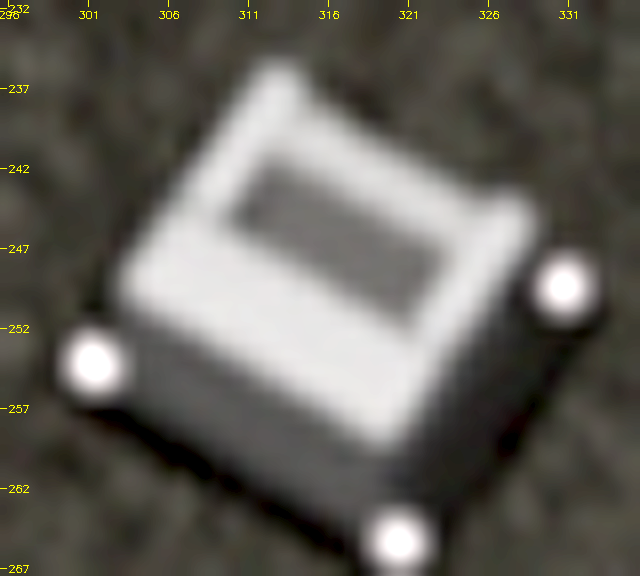

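View pics/stall_t.png

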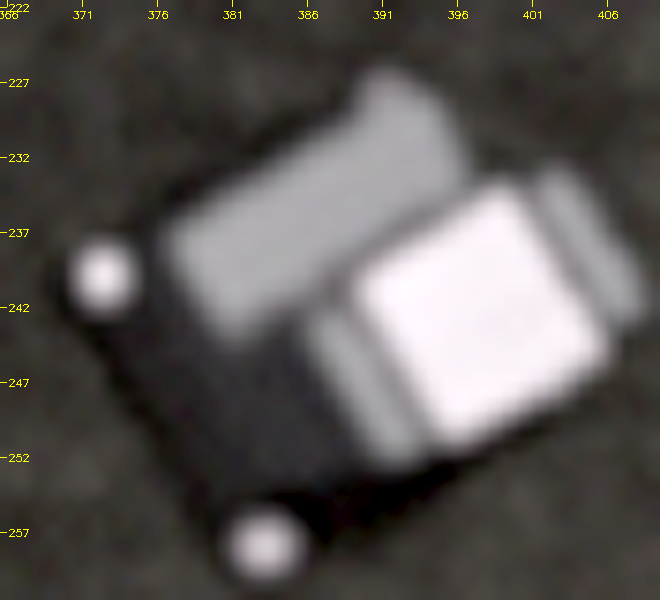

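View pics/stall_s.png

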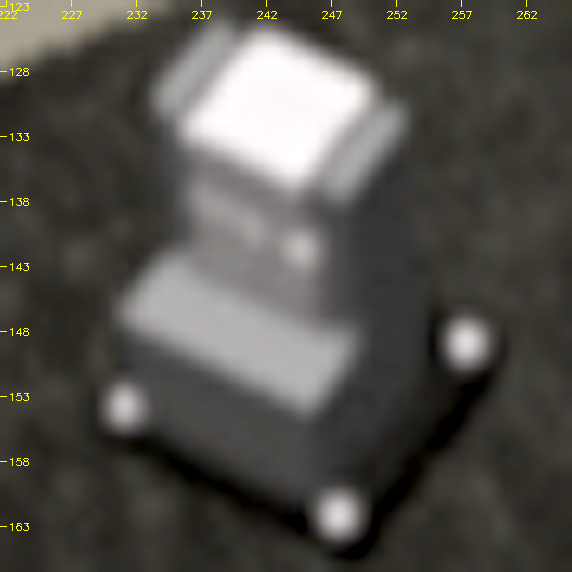

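View pics/car_t.png

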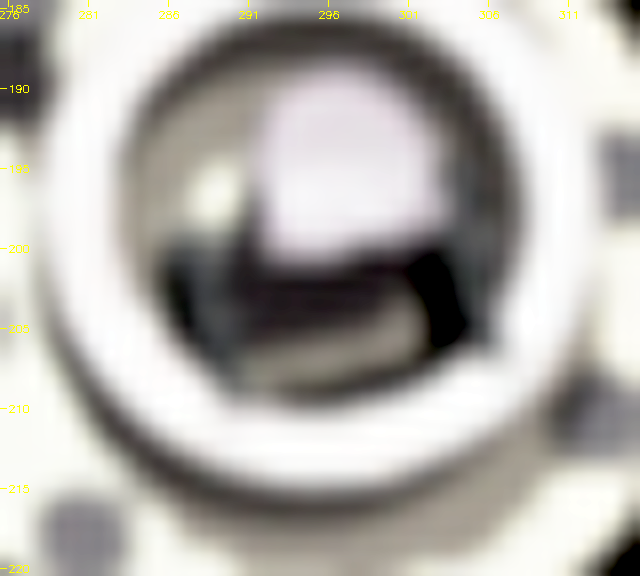

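View pics/car_s.png

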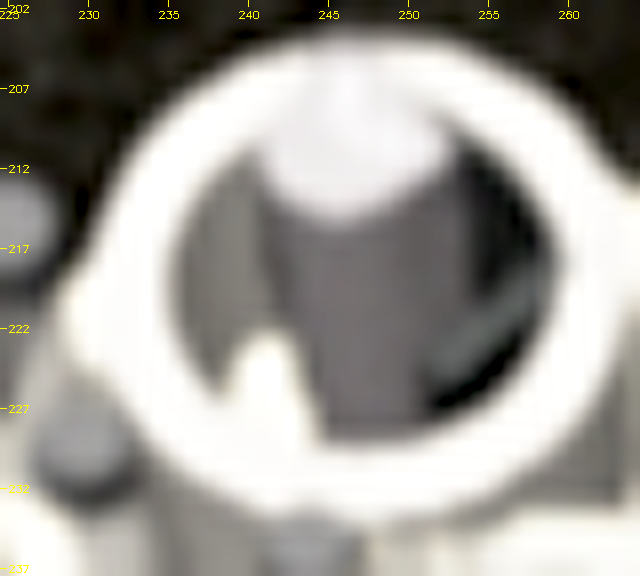

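```bash
cat > fit.py <<'E'
from h import *
def fit(obs,extra0,model,t,s,p0):
    # obs: list (cam, uv, name); model(extra)->dict name->local xyz
    def res(p):
        M=model(p[3:]); c,si=np.cos(p[2]),np.sin(p[2]); r=[]
        for cam,uv,n in obs:
            l=np.array(M[n]); P=[p[0]+c*l[0]-si*l[1],p[1]+si*l[0]+c*l[1],l[2]]
            r.append(proj(t if cam=="t" else s,P)[0]-uv)
        return np.concatenate(r)
    o=least_squares(res,np.r_[p0,extra0],loss="soft_l1",x_scale=np.r_[.01,.01,.05,[.01]*len(extra0)])
    return o.x,res(o.x).reshape(-1,2)
def w(p,l):
    l=np.atleast_2d(l); c,si=np.cos(p[2]),np.sin(p[2])
    return np.c_[p[0]+c*l[:,0]-si*l[:,1],p[1]+si*l[:,0]+c*l[:,1],l[:,2]]
E
python3 - <<'E'
from fit import *; import pickle
np.set_printoptions(precision=4,suppress=True)
t,s=pickle.load(open("f0.pkl","rb"))
z=.06
def model(e):
    W,B,F=e
    return dict(pl=(0,.02,z),pr=(0,-.02,z),bl=(B,W,z),br=(B,-W,z),fl=(-F,W,z),fr=(-F,-W,z))
obs=[("t",(231.6,250.4),"pl"),("t",(243.1,244.5),"pr"),("t",(232.2,262.3),"fl"),("t",(250.6,252.9),"fr"),
("s",(303.3,249.0),"br"),("s",(319.6,259.3),"bl"),("s",(312.5,235.6),"fr"),("s",(328.9,244.9),"fl"),("s",(308.6,245.6),"pr"),("s",(321.4,252.4),"pl")]
p,r=fit(obs,[.03,.03,.03],model,t,s,[.35,.1,-.4]); print(p,np.degrees(p[2])); print(r)
M=model(p[3:]); 
L=lambda a,b:tuple(w(p,[M[a],M[b]]))
segs=[L("bl","br"),L("br","fr"),L("fr","fl"),L("fl","bl"),L("pl","pr")]
segs+= [tuple(w(p,[(0,.02,z),(-.018,.02,z)])),tuple(w(p,[(0,-.02,z),(-.018,-.02,z)])),tuple(w(p,[(-.018,.02,z),(-.018,-.02,z)]))]
a=big(t,238,248,40,36,10,None,segs=segs);b=big(s,316,250,40,36,10,None,segs=segs); tile([a,b],"pics/restfit.png")
E
```

```text
[0.4485 0.1043 0.4895 0.0293 0.0228 0.0326] 28.044265604047308
[[-1.135  -0.1994]
 [-0.3334 -0.5475]
 [ 0.4538 -0.6124]
 [ 0.0975 -0.3962]
 [-0.1844  0.0897]
 [ 0.1006 -0.146 ]
 [ 0.4072 -0.3583]
 [ 0.4467  0.0945]
 [ 1.178  -0.7026]
 [-0.3387 -0.7194]]
```

View pics/restfit.png

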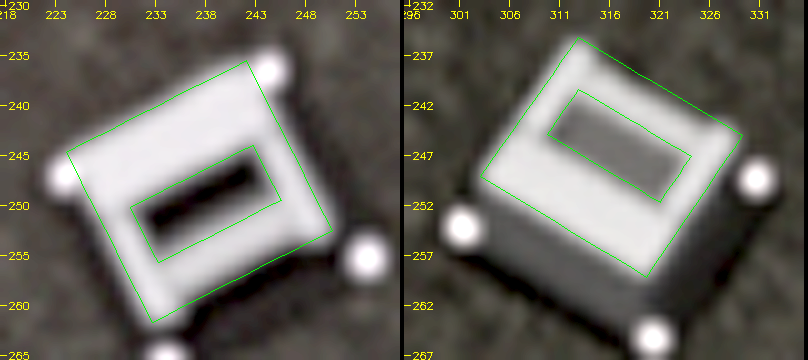

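```bash
python3 - <<'E'
from fit import *; import pickle
np.set_printoptions(precision=4,suppress=True)
t,s=pickle.load(open("f0.pkl","rb"))
z=.06;h=.122
def model(e):
    W,B=e
    return dict(kbl=(0,.018,h),kbr=(0,-.018,h),kfl=(-.036,.018,h),kfr=(-.036,-.018,h),bl=(B,W,z),br=(B,-W,z))
obs=[("t",(389.2,239.8),"kbl"),("t",(399.8,233.8),"kbr"),("t",(406.2,244.5),"kfr"),("t",(395.5,251.2),"kfl"),("t",(376.8,237.2),"bl"),
("s",(235.7,132.5),"kbr"),("s",(244.2,136.7),"kbl"),("s",(250.3,129),"kfl"),("s",(241.5,124.7),"kfr"),("s",(245,154.),"bl"),("s",(230.7,146.3),"br")]
p,r=fit(obs,[.03,.03],model,t,s,[.45,-.25,.4]); print(p,np.degrees(p[2])); print(r)
M=model(p[3:]); 
L=lambda a,b:tuple(w(p,[M[a],M[b]]))
segs=[L("bl","br"),L("kbl","kbr"),L("kbr","kfr"),L("kfr","kfl"),L("kfl","kbl")]
for x,y in ((0,.018),(0,-.018),(-.036,.018)): segs.append(tuple(w(p,[(x,y,.092),(x,y,.122)])))
segs+=[tuple(w(p,[(p[4],y,z),(0,y,z)])) for y in (p[3],-p[3])]
for y in (.02,.03,-.02,-.03): segs.append(tuple(w(p,[(0,y,h),(-.036,y,h)])))
a=big(t,388,242,44,40,9,None,segs=segs);b=big(s,244,145,44,44,9,None,segs=segs); tile([a,b],"pics/stallfit.png")
E
```

```text
[ 0.4802 -0.3434  0.5325  0.0297  0.0216] 30.51041059856617
[[-0.1076  0.224 ]
 [-0.1176 -0.0964]
 [-0.1338  0.1854]
 [-0.0069 -0.1464]
 [ 0.1476 -0.0838]
 [-0.4273 -0.3972]
 [ 0.2052 -0.0082]
 [ 0.1445  0.1786]
 [-0.1366 -0.0261]
 [ 0.1584 -0.1041]
 [-0.1741  0.0941]]
```

View pics/stallfit.png

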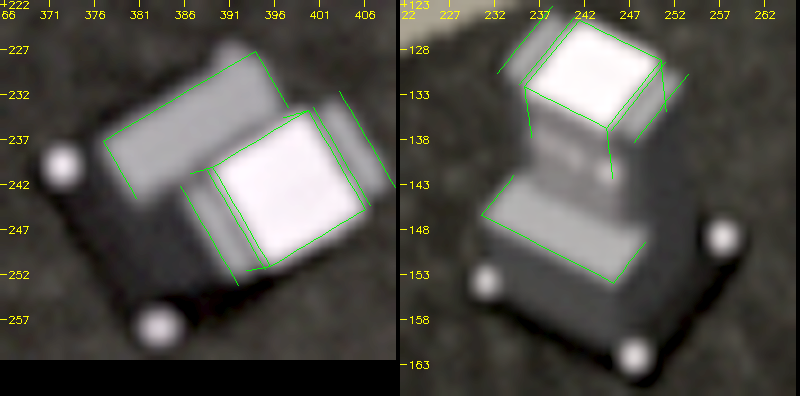

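```bash
python3 - <<'E'
from fit import *; import pickle
np.set_printoptions(precision=4,suppress=True)
t,s=pickle.load(open("f0.pkl","rb"))
ring=[(t,(278.3,197)),(t,(313.2,196.4)),(t,(295.5,215.8)),(t,(308,209.5)),(t,(282.4,209.5)),(s,(249.5,203.7)),(s,(263.6,219)),(s,(230.4,215.9)),(s,(248.9,233.7))]
B=[at_z(f,uv,.1) for f,uv in ring]
sh=[(t,(296.8,188.6)),(s,(246.1,214.9)),(s,(240.6,211.8)),(s,(252.9,210.2))]
S=[at_z(f,uv,.154) for f,uv in sh]
cl=at_z(t,(292.1,200.4),.154); cr=at_z(t,(303.4,198.6),.154)
print(cl,cr,np.linalg.norm(cl-cr), "mid",(cl+cr)/2); d=cl-cr; print("yaw",np.degrees(np.arctan2(-d[0],d[1])))
for P,R0 in ((B,.05),(S,.015)):
    P=np.array(P)
    for free in (0,1):
        o=least_squares(lambda q:np.hypot(*(P-q[:2]).T)-(q[2] if free else R0),[.5,0,R0]); print(o.x,o.fun*1e3)
E
```

```text
[ 0.5743 -0.0502] [ 0.5799 -0.0813] 0.03160926867718174 mid [ 0.5771 -0.0658]
yaw 10.172779862072247
[ 0.5909 -0.0635  0.05  ] [-0.0041  0.221   2.7236 -0.9657  1.7202  1.0516 -1.2364  2.7229  1.5337]
[ 0.5916 -0.0635  0.0511] [-1.1012 -0.8816  2.3821 -1.5113  1.1328  0.4011 -1.69    1.0889  0.1791]
[ 0.5912 -0.0609  0.015 ] [ 1.3909 -0.8055  2.4743  3.6805]
[ 86.9569 245.7017 260.4912] [ 1.5288 -8.8416  3.7789  3.534 ]
```

```bash
cat > car.py <<'E'
from fit import *
def carsegs(p):
    S=[]; a=np.linspace(0,2*np.pi,49)
    def circ(r,z,a=a):
        P=w(p,np.c_[r*np.cos(a),r*np.sin(a),np.full(len(a),z)]); return list(zip(P[:-1],P[1:]))
    S+=circ(.05,.1)+circ(.015,.154,np.linspace(-np.pi/2,np.pi/2,25))
    for A,B in (((0,.015,.154),(-.015,.015,.154)),((0,-.015,.154),(-.015,-.015,.154)),((-.015,.015,.154),(-.015,-.015,.154)),
      ((-.015,.015,.154),(-.015,.015,.1)),((-.015,-.015,.154),(-.015,-.015,.1)),
      ((-.035,.02,.1),(-.035,-.02,.1)),((-.035,.02,.1),(-.015,.02,.1)),((-.035,-.02,.1),(-.015,-.02,.1))): S.append(tuple(w(p,[A,B])))
    return S
E
python3 - <<'E'
from car import *; import pickle
t,s=pickle.load(open("f0.pkl","rb"))
p=[.5914,-.0633,np.radians(10)]
S=carsegs(p)
a=big(t,296,203,40,36,10,None,segs=S);b=big(s,245,220,40,36,10,None,segs=S); tile([a,b],"pics/carfit.png")
E
```

```text
(no output)
```

View pics/carfit.png

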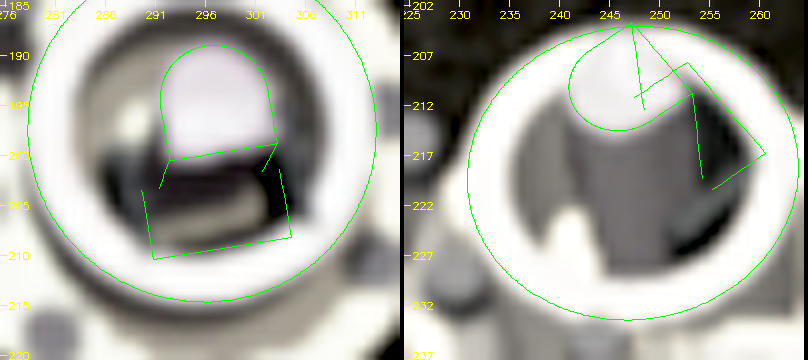

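```bash
python3 - <<'E'
from fit import *; import pickle
np.set_printoptions(precision=4,suppress=True)
t,s=pickle.load(open("f0.pkl","rb"))
print(at_z(t,(157.0,254.8),.118),at_z(t,(163.6,255.8),.026),at_z(s,(366,301.3),.118),at_z(s,(361.8,310.4),.026))
q=np.array([.4285,.346])
p=[q[0],q[1],0]
def circ(p,r,z):
    a=np.linspace(0,2*np.pi,33); P=w(p,np.c_[r*np.cos(a),r*np.sin(a),np.full(33,z)]); return list(zip(P[:-1],P[1:]))
c=np.mean([at_z(t,(157.0,254.8),.118),at_z(s,(366,301.3),.118)],0)
p=[c[0],c[1],0];print(c)
S=circ(p,.017,0)+circ(p,.017,.026)+circ(p,.012,.112)
a=big(t,158,256,36,30,11,None,segs=S);b=big(s,365,306,36,30,11,None,segs=S); tile([a,b],"pics/tapfit.png")
E
```

```text
[0.419  0.3243] [0.4197 0.3237] [0.4216 0.3253] [0.419  0.3243]
[0.4203 0.3248]
```

View pics/tapfit.png

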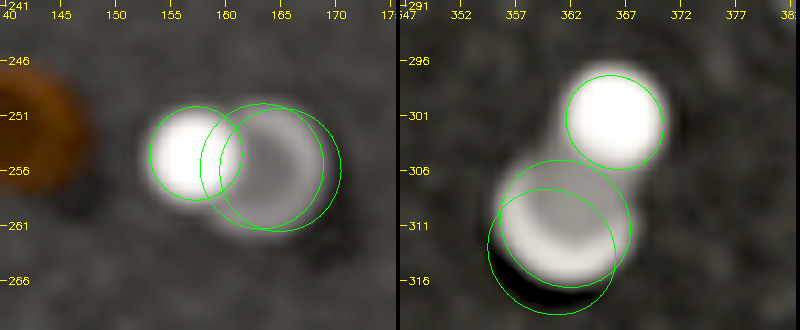

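```bash
python3 - <<'E'
from fit import *; import pickle
np.set_printoptions(precision=3,suppress=True)
t,s=pickle.load(open("f0.pkl","rb"))
for z in (.3,.36,.42): print("fan",z,at_z(t,(133,132),z),at_z(s,(283,330),z))
for n,uv,z in (("red",(207,217),.058),("green",(170,212),.098),("tape",(299,243),.018),("marker",(288,275),.02),("timer",(340,270),.018),("carton",(374,172),.098),("brown",(134,251),.118),("edge",(300,290),0)): print(n,at_z(t,uv,z))
E
```

```text
fan 0.3 [0.721 0.363] [0.678 0.329]
fan 0.36 [0.704 0.346] [0.685 0.342]
fan 0.42 [0.687 0.33 ] [0.692 0.356]
red [0.535 0.193]
green [0.543 0.296]
tape [ 0.466 -0.08 ]
marker [ 0.37  -0.048]
timer [ 0.387 -0.203]
carton [ 0.671 -0.292]
brown [0.428 0.391]
edge [ 0.326 -0.085]
```

```bash
cat > plan.py <<'E'
import sys, json
from h import *
def status(pr=True):
    st=get_state(); M=R.from_rotvec(st["tcp_rot"]).as_matrix()
    psi=np.degrees(np.arctan2(M[1,1],M[0,1])); 
    if pr: print("t%.2f tcp"%st["clock"],st["tcp_pos"].round(4),"psi %.2f tilt %.2f"%(psi,np.degrees(np.arccos(-M[2,2]))),"F",st["wrist_force"].round(1),"op %.4f"%st["opening"],"q",st["joint_positions"].round(2))
    return st,M,psi
def plan(x,y,z,psi,grip,step=.036,tstep=7.0):
    st,M,p0=status(); d=np.array([x,y,z])-st["tcp_pos"]; turn=-((psi-p0+180)%360-180)
    print("d",d.round(4),"turn %.1f"%turn)
    n=max(1,int(np.ceil(np.abs(d).max()/step)),int(np.ceil(np.linalg.norm(d)/.041)),int(np.ceil(abs(turn)/tstep)))
    n=-(-n//5)*5; rows=[]
    Mk=M.copy()
    for k in range(n):
        l=Mk.T@(d/n); rows.append([grip,[round(float(v),4) for v in l],round(turn/n,2)])
        Mk=Mk@R.from_rotvec([0,0,np.radians(turn/n)]).as_matrix()
    for i in range(0,n,5): print(json.dumps(rows[i:i+5]).replace(" ",""))
if __name__=="__main__": plan(*[float(a) for a in sys.argv[1:]])
E
python3 plan.py 0.4647 -0.3525 0.340 30.5 0.0854
```

```text
t0.20 tcp [ 0.1911 -0.4887  0.4042] psi -68.64 tilt 0.07 F [-0.6 -0.1  0.4] op 0.0851 q [-1.2   0.26 -0.14  1.17 -0.    1.57]
d [ 0.2736  0.1362 -0.0642] turn -99.1
[[0.0854,[0.0203,-0.0018,0.0043],-6.61],[0.0854,[0.0204,0.0005,0.0043],-6.61],[0.0854,[0.0202,0.0029,0.0043],-6.61],[0.0854,[0.0197,0.0052,0.0043],-6.61],[0.0854,[0.019,0.0074,0.0043],-6.61]]
[[0.0854,[0.018,0.0095,0.0043],-6.61],[0.0854,[0.0168,0.0116,0.0043],-6.61],[0.0854,[0.0153,0.0134,0.0043],-6.61],[0.0854,[0.0137,0.0151,0.0043],-6.61],[0.0854,[0.0119,0.0166,0.0043],-6.61]]
[[0.0854,[0.0099,0.0178,0.0043],-6.61],[0.0854,[0.0078,0.0188,0.0043],-6.61],[0.0854,[0.0055,0.0196,0.0043],-6.61],[0.0854,[0.0033,0.0201,0.0043],-6.61],[0.0854,[0.0009,0.0204,0.0043],-6.61]]
```

```bash
python3 -m crank '[[0.0854,[0.020,-0.002,0.004],-6.6],[0.0854,[0.020,0.0005,0.004],-6.6],[0.0854,[0.020,0.003,0.004],-6.6],[0.0854,[0.020,0.005,0.004],-6.6],[0.0854,[0.019,0.0075,0.004],-6.6]]'
python3 -m crank '[[0.0854,[0.018,0.0095,0.004],-6.6],[0.0854,[0.017,0.0115,0.004],-6.6],[0.0854,[0.015,0.0135,0.004],-6.6],[0.0854,[0.0135,0.015,0.004],-6.6],[0.0854,[0.012,0.0165,0.004],-6.6]]'
python3 -m crank '[[0.0854,[0.010,0.018,0.004],-6.6],[0.0854,[0.008,0.019,0.004],-6.6],[0.0854,[0.0055,0.0195,0.004],-6.6],[0.0854,[0.003,0.020,0.004],-6.6],[0.0854,[0.001,0.020,0.004],-6.6]]'
python3 plan.py 0.4647 -0.3525 0.300 30.5 0.0854
```

```text
clock: 0.62
tcp_pos: [0.2825, -0.443, 0.3843]
tcp_rot: [-2.79, -1.442, 0.0]
wrist_force: [1.4, -0.1, -0.8]
opening: 0.0856
clock: 1.03
tcp_pos: [0.3737, -0.3978, 0.3643]
tcp_rot: [-2.265, -2.176, 0.0]
wrist_force: [-0.8, 1.0, -0.0]
opening: 0.0856
clock: 1.45
tcp_pos: [0.4649, -0.3526, 0.3442]
tcp_rot: [-1.554, -2.73, -0.0]
wrist_force: [0.5, 0.0, -0.0]
opening: 0.0857
t1.45 tcp [ 0.4649 -0.3526  0.3442] psi 30.69 tilt 0.03 F [ 0.5  0.  -0. ] op 0.0857 q [-0.65  0.39 -0.11  1.07 -0.    0.39]
d [-0.0002  0.0001 -0.0442] turn 0.2
[[0.0854,[0.0,-0.0,0.0088],0.04],[0.0854,[0.0,-0.0,0.0088],0.04],[0.0854,[0.0,-0.0,0.0088],0.04],[0.0854,[0.0,-0.0,0.0088],0.04],[0.0854,[0.0,-0.0,0.0088],0.04]]
```

Tracking is precise. I'll descend partway and look.

```bash
python3 -m crank '[[0.0854,[0,0,0.009],0.2],[0.0854,[0,0,0.009],0],[0.0854,[0,0,0.009],0],[0.0854,[0,0,0.009],0],[0.0854,[0,0,0.008],0]]'
python3 - <<'E'
from h import *
t=grab_frame("top"); s=grab_frame("side")
tile([big(t,388,242,60,60,6,None),big(s,244,140,60,60,6,None)],"pics/g1.png")
E
```

```text
clock: 1.87
tcp_pos: [0.463, -0.3535, 0.2994]
tcp_rot: [-1.569, -2.72, 0.0]
wrist_force: [0.2, -0.0, 0.0]
opening: 0.0852
```

View pics/g1.png

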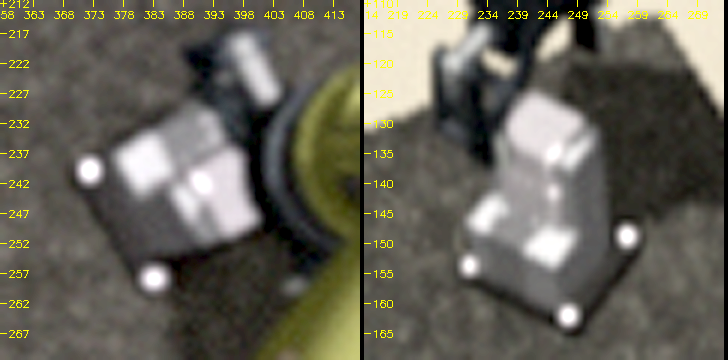

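```bash
python3 plan.py 0.4647 -0.3525 0.260 30.5 0.0854
```

```text
t1.97 tcp [ 0.4627 -0.3531  0.2988] psi 30.08 tilt 0.21 F [-0.3  0.2 -0.3] op 0.0854 q [-0.65  0.42 -0.18  0.97 -0.    0.39]
d [ 0.002   0.0006 -0.0388] turn -0.4
[[0.0854,[-0.0001,0.0004,0.0078],-0.08],[0.0854,[-0.0001,0.0004,0.0078],-0.08],[0.0854,[-0.0001,0.0004,0.0078],-0.08],[0.0854,[-0.0001,0.0004,0.0078],-0.08],[0.0854,[-0.0001,0.0004,0.0078],-0.08]]
```

```bash
python3 -m crank '[[0.0854,[0,0.001,0.009],-0.4],[0.0854,[0,0.001,0.009],0],[0.0854,[0,0,0.009],0],[0.0854,[0,0,0.008],0],[0.0854,[0,0,0.004],0]]'
python3 plan.py 0.4647 -0.3525 0.260 30.5 0.0854
```

```text
clock: 2.38
tcp_pos: [0.4653, -0.3519, 0.2601]
tcp_rot: [-1.556, -2.727, -0.0]
wrist_force: [-0.4, -0.3, -0.3]
opening: 0.0855
t2.38 tcp [ 0.4653 -0.3519  0.2601] psi 30.56 tilt 0.12 F [-0.4 -0.3 -0.3] op 0.0855 q [-0.65  0.45 -0.24  0.88 -0.    0.39]
d [-0.0006 -0.0006 -0.0001] turn 0.1
[[0.0854,[-0.0,-0.0002,0.0],0.01],[0.0854,[-0.0,-0.0002,0.0],0.01],[0.0854,[-0.0,-0.0002,0.0],0.01],[0.0854,[-0.0,-0.0002,0.0],0.01],[0.0854,[-0.0,-0.0002,0.0],0.01]]
```

Close gently on the head.

```bash
python3 -m crank '[[0.055,[0,0,0],0],[0.045,[0,0,0],0],[0.040,[0,0,0],0],[0.036,[0,0,0],0],[0.030,[0,0,0],0]]'
python3 -m crank '[[0.025,[0,0,0],0],[0.02,[0,0,0],0],[0.015,[0,0,0],0],[0.015,[0,0,0],0],[0.015,[0,0,0],0]]'; python3 plan.py 0.4647 -0.3525 0.260 30.5 0.0854 | head -1
```

```text
clock: 2.8
tcp_pos: [0.4656, -0.3527, 0.2625]
tcp_rot: [1.557, 2.728, -0.003]
wrist_force: [-3.1, -2.0, 2.3]
opening: 0.0353
clock: 3.22
tcp_pos: [0.4655, -0.3527, 0.2625]
tcp_rot: [1.557, 2.728, -0.003]
wrist_force: [-3.5, -2.3, 5.7]
opening: 0.035
t3.22 tcp [ 0.4655 -0.3527  0.2625] psi 30.55 tilt 0.11 F [-3.5 -2.3  5.7] op 0.0350 q [-0.65  0.45 -0.24  0.88 -0.    0.39]
```

```bash
python3 -m crank '[[0.015,[0,0,-0.003],0],[0.015,[0,0,-0.006],0],[0.015,[0,0,-0.01],0],[0.015,[0,0,-0.015],0],[0.015,[0,0,-0.018],0]]'
python3 -m crank '[[0.015,[0,0,-0.02],0],[0.015,[0,0,-0.02],0],[0.015,[0,0,-0.02],0],[0.015,[0,0,-0.018],0],[0.015,[0,0,-0.01],0]]'
python3 - <<'E'
from plan import *
status()
t=grab_frame("top"); s=grab_frame("side")
tile([big(t,400,242,70,60,5,None),big(s,244,110,70,80,5,None)],"pics/g2.png")
E
```

```text
clock: 3.63
tcp_pos: [0.4653, -0.3517, 0.3135]
tcp_rot: [-1.556, -2.726, -0.001]
wrist_force: [1.1, -0.4, -2.0]
opening: 0.0353
clock: 4.05
tcp_pos: [0.4665, -0.352, 0.405]
tcp_rot: [1.555, 2.725, 0.002]
wrist_force: [0.8, 0.2, -1.8]
opening: 0.0355
t4.05 tcp [ 0.4665 -0.352   0.405 ] psi 30.58 tilt 0.27 F [ 0.8  0.2 -1.8] op 0.0355 q [-0.65  0.36  0.01  1.21  0.    0.39]
```

View pics/g2.png

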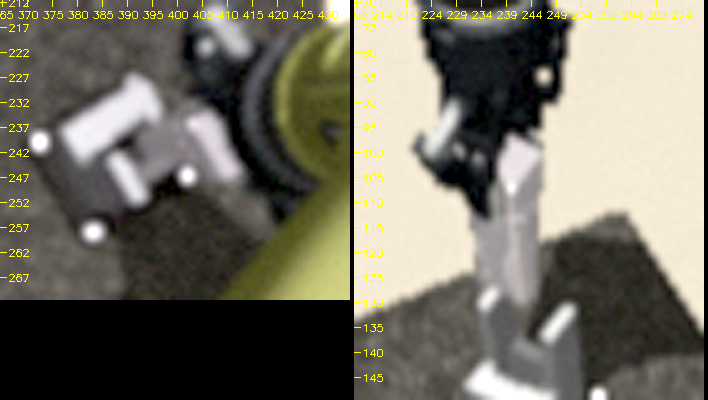

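```bash
python3 plan.py 0.4313 0.0951 0.36 28.0 0.015
```

```text
t4.15 tcp [ 0.4666 -0.3523  0.4043] psi 30.58 tilt 0.30 F [-0.5  0.6 -1.8] op 0.0352 q [-0.65  0.36  0.01  1.21  0.    0.39]
d [-0.0353  0.4474 -0.0443] turn 2.6
[[0.015,[0.0269,0.0131,0.0029],0.17],[0.015,[0.0269,0.0131,0.0029],0.17],[0.015,[0.027,0.013,0.0029],0.17],[0.015,[0.027,0.0129,0.0029],0.17],[0.015,[0.027,0.0128,0.0029],0.17]]
[[0.015,[0.0271,0.0127,0.0029],0.17],[0.015,[0.0271,0.0127,0.0029],0.17],[0.015,[0.0272,0.0126,0.0029],0.17],[0.015,[0.0272,0.0125,0.0029],0.17],[0.015,[0.0272,0.0124,0.0029],0.17]]
[[0.015,[0.0273,0.0123,0.0029],0.17],[0.015,[0.0273,0.0122,0.0029],0.17],[0.015,[0.0273,0.0122,0.0029],0.17],[0.015,[0.0274,0.0121,0.0029],0.17],[0.015,[0.0274,0.012,0.0029],0.17]]
```

```bash
python3 -m crank '[[0.015,[0.020,0.010,0.002],0],[0.015,[0.027,0.013,0.002],0.3],[0.015,[0.027,0.013,0.003],0.3],[0.015,[0.028,0.013,0.003],0.3],[0.015,[0.028,0.013,0.003],0.3]]'
python3 -m crank '[[0.015,[0.028,0.013,0.003],0.3],[0.015,[0.028,0.013,0.003],0.3],[0.015,[0.028,0.0125,0.003],0.3],[0.015,[0.028,0.0125,0.003],0.3],[0.015,[0.028,0.0125,0.003],0.2]]'
python3 -m crank '[[0.015,[0.028,0.0125,0.003],0],[0.015,[0.028,0.0125,0.003],0],[0.015,[0.028,0.012,0.003],0],[0.015,[0.026,0.012,0.003],0],[0.015,[0.020,0.010,0.003],0]]'
python3 plan.py 0.4313 0.0951 0.36 28.0 0.015
```

```text
clock: 4.57
tcp_pos: [0.4533, -0.2071, 0.3872]
tcp_rot: [-1.586, -2.709, -0.001]
wrist_force: [0.7, 0.3, -1.3]
opening: 0.0353
clock: 4.98
tcp_pos: [0.4414, -0.0537, 0.3725]
tcp_rot: [-1.618, -2.69, -0.0]
wrist_force: [1.6, 1.1, -2.4]
opening: 0.0354
clock: 5.4
tcp_pos: [0.4323, 0.0892, 0.3575]
tcp_rot: [-1.616, -2.691, 0.0]
wrist_force: [-0.1, 0.6, -1.5]
opening: 0.0349
t5.40 tcp [0.4323 0.0892 0.3575] psi 28.04 tilt 0.14 F [-0.1  0.6 -1.5] op 0.0349 q [ 0.2   0.15 -0.41  1.01  0.    1.28]
d [-0.001   0.0059  0.0025] turn 0.0
[[0.015,[0.0011,0.0004,-0.0005],0.01],[0.015,[0.0011,0.0004,-0.0005],0.01],[0.015,[0.0011,0.0004,-0.0005],0.01],[0.015,[0.0011,0.0004,-0.0005],0.01],[0.015,[0.0011,0.0004,-0.0005],0.01]]
```

```bash
python3 -m crank '[[0.015,[0.003,0.001,0.005],0],[0.015,[0.0025,0.001,0.005],0],[0.015,[0,0,0.005],0],[0.015,[0,0,0.002],0],[0.015,[0,0,0],0]]'
python3 - <<'E'
from plan import *
status()
import pickle
t=grab_frame("top"); s=grab_frame("side"); pickle.dump((t,s),open("f1.pkl","wb"))
big(t,238,240,70,60,9,"pics/r1t.png");big(s,316,215,70,80,7,"pics/r1s.png")
E
```

```text
clock: 5.82
tcp_pos: [0.4323, 0.0921, 0.3407]
tcp_rot: [-1.62, -2.69, 0.002]
wrist_force: [0.2, 0.3, -0.8]
opening: 0.0352
t5.82 tcp [0.4323 0.0921 0.3407] psi 27.88 tilt 0.12 F [ 0.2  0.3 -0.8] op 0.0352 q [ 0.21  0.16 -0.44  0.97 -0.    1.29]
```

View pics/r1t.png

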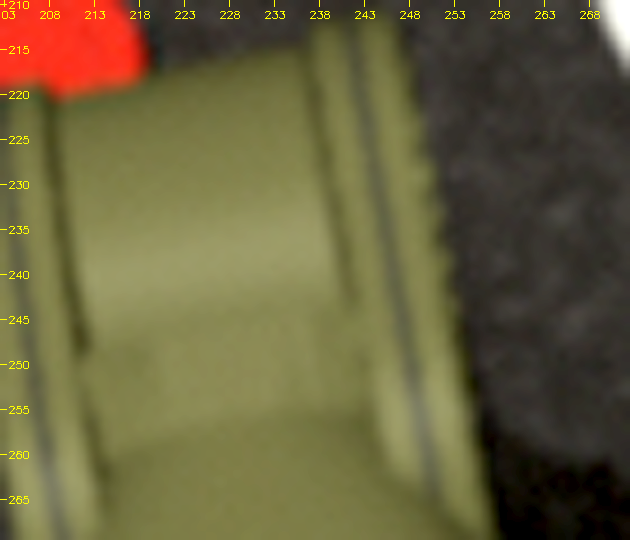

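View pics/r1s.png

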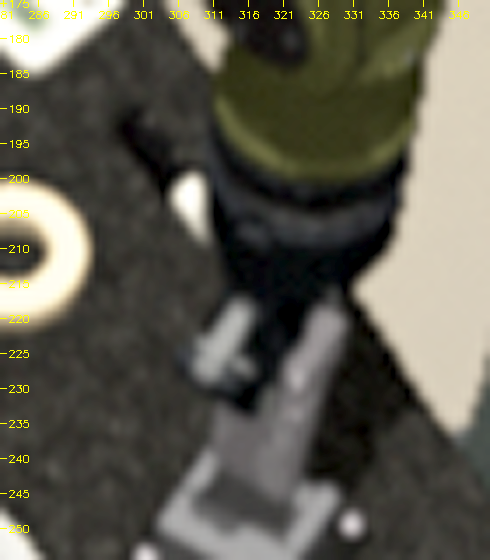

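```bash
cat > keyw.py <<'E'
from fit import *
def keysegs(bx,by,tipz,yaw):
    p=[bx,by,yaw]; V=[]
    for y in (.018,-.018):
        V.append([(0,y,tipz),(-.012,y,tipz),(-.0253,y,tipz+.08),(-.036,y,tipz+.08),(-.036,y,tipz+.11),(0,y,tipz+.11)])
    V=[w(p,v) for v in V]; S=[]
    for v in V: S+= [(v[i],v[(i+1)%6]) for i in range(6)]
    S+=[(V[0][i],V[1][i]) for i in range(6)]
    return S
def from_tcp(tcp,psi,dz=.2505,dl=0):
    # head centre under tcp, gripped across key x with psi=key yaw ; dl offset of key along key y
    a=np.radians(psi); c=np.array([np.cos(a),np.sin(a)]); n=np.array([-np.sin(a),np.cos(a)])
    b=np.array(tcp[:2])+.018*c+dl*n
    return keysegs(b[0],b[1],tcp[2]-dz,a)
E
python3 -m crank '[[0.015,[0,0,0],0],[0.015,[0,0,0],0],[0.015,[0,0,0],0],[0.015,[0,0,0],0],[0.015,[0,0,0],0]]'
python3 - <<'E'
from plan import *; from keyw import *
st,M,psi=status()
s=grab_frame("side")
S=from_tcp(st["tcp_pos"],psi)
big(s,316,225,50,70,8,"pics/r2s.png",segs=S)
st,M,psi=status()
E
```

```text
clock: 6.33
tcp_pos: [0.4327, 0.0929, 0.3419]
tcp_rot: [1.619, 2.692, 0.0]
wrist_force: [-0.0, -0.7, -1.8]
opening: 0.035
t6.33 tcp [0.4327 0.0929 0.3419] psi 27.95 tilt 0.02 F [-0.  -0.7 -1.8] op 0.0350 q [ 0.21  0.16 -0.44  0.97  0.    1.29]
t6.38 tcp [0.4327 0.0929 0.3418] psi 27.95 tilt 0.01 F [-0.2 -0.5 -1.9] op 0.0352 q [ 0.21  0.16 -0.44  0.97  0.    1.29]
```

View pics/r2s.png

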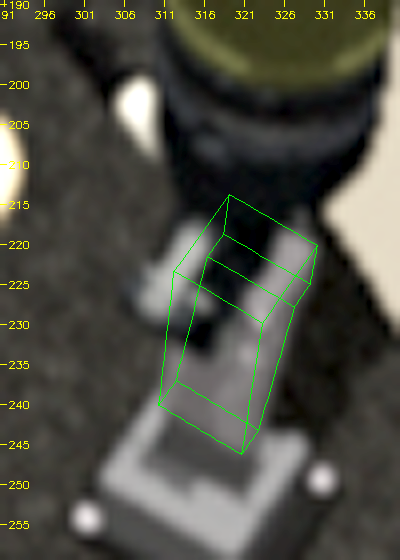

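```bash
python3 -m crank '[[0.015,[0.0026,0,0.004],0],[0.015,[0,0,0.007],0],[0.015,[0,0,0.007],0],[0.015,[0,0,0.004],0],[0.015,[0,0,0.002],0]]'
python3 plan.py 0.4313 0.0951 0.295 28.0 0.015
```

```text
clock: 6.8
tcp_pos: [0.4309, 0.0951, 0.3165]
tcp_rot: [-1.618, -2.691, 0.002]
wrist_force: [0.2, 0.1, -2.0]
opening: 0.0349
t6.80 tcp [0.4309 0.0951 0.3165] psi 27.96 tilt 0.12 F [ 0.2  0.1 -2. ] op 0.0349 q [ 0.22  0.18 -0.49  0.9  -0.    1.3 ]
d [ 0.0004 -0.     -0.0215] turn -0.0
[[0.015,[-0.0,0.0001,0.0043],-0.01],[0.015,[-0.0,0.0001,0.0043],-0.01],[0.015,[-0.0,0.0001,0.0043],-0.01],[0.015,[-0.0,0.0001,0.0043],-0.01],[0.015,[-0.0,0.0001,0.0043],-0.01]]
```

```bash
python3 -m crank '[[0.015,[0,0.0003,0.003],0],[0.015,[0,0,0.004],0],[0.015,[0,0,0.004],0],[0.015,[0,0,0.004],0],[0.015,[0,0,0.003],0]]'
python3 - <<'E'
from plan import *; from keyw import *
st,M,psi=status()
s=grab_frame("side")
S=from_tcp(st["tcp_pos"],psi)
big(s,316,235,50,60,8,"pics/r3s.png",segs=S)
E
```

```text
clock: 7.22
tcp_pos: [0.4317, 0.0953, 0.2992]
tcp_rot: [-1.619, -2.692, 0.0]
wrist_force: [0.7, -0.5, -0.7]
opening: 0.0351
t7.22 tcp [0.4317 0.0953 0.2992] psi 27.96 tilt 0.01 F [ 0.7 -0.5 -0.7] op 0.0351 q [ 0.22  0.2  -0.52  0.86 -0.    1.3 ]
```

View pics/r3s.png

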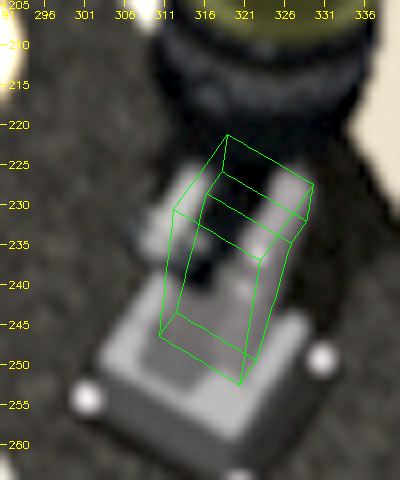

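```bash
python3 -m crank '[[0.015,[0,0.0005,0.003],0],[0.015,[0,0,0.003],0],[0.015,[0,0,0.003],0],[0.015,[0,0,0.003],0],[0.015,[0,0,0.002],0]]'
python3 plan.py 0.4326 0.0958 0.2745 28.0 0.015
```

```text
clock: 7.68
tcp_pos: [0.4323, 0.0957, 0.2854]
tcp_rot: [1.619, 2.692, 0.001]
wrist_force: [1.1, -0.7, -1.4]
opening: 0.0353
t7.68 tcp [0.4323 0.0957 0.2854] psi 27.97 tilt 0.02 F [ 1.1 -0.7 -1.4] op 0.0353 q [ 0.22  0.21 -0.54  0.82  0.    1.3 ]
d [ 0.0003  0.0001 -0.0109] turn -0.0
[[0.015,[-0.0,0.0001,0.0022],-0.01],[0.015,[-0.0,0.0001,0.0022],-0.01],[0.015,[-0.0,0.0001,0.0022],-0.01],[0.015,[-0.0,0.0001,0.0022],-0.01],[0.015,[-0.0,0.0001,0.0022],-0.01]]
```

```bash
python3 -m crank '[[0.015,[0,0.0003,0.003],0],[0.015,[0,0,0.003],0],[0.015,[0,0,0.002],0],[0.015,[0,0,0.0015],0],[0.015,[0,0,0],0]]'
python3 plan.py 0.4326 0.0958 0.2745 28.0 0.015
```

```text
clock: 8.1
tcp_pos: [0.4333, 0.096, 0.2764]
tcp_rot: [1.618, 2.691, 0.003]
wrist_force: [2.8, 1.8, -4.1]
opening: 0.0348
t8.10 tcp [0.4333 0.096  0.2764] psi 27.97 tilt 0.13 F [ 2.8  1.8 -4.1] op 0.0348 q [ 0.22  0.22 -0.55  0.79  0.    1.3 ]
d [-0.0007 -0.0002 -0.0019] turn -0.0
[[0.015,[0.0,-0.0001,0.0004],-0.01],[0.015,[0.0,-0.0001,0.0004],-0.01],[0.015,[0.0,-0.0001,0.0004],-0.01],[0.015,[0.0,-0.0001,0.0004],-0.01],[0.015,[0.0,-0.0001,0.0004],-0.01]]
```

```bash
python3 -m crank '[[0.015,[0,0,0.001],0],[0.015,[0,0,0.001],0],[0.015,[0,0,0.001],0],[0.015,[0,0,0],0],[0.015,[0,0,0],0]]'
python3 plan.py 0.4326 0.0958 0.2745 28.0 0.015
```

```text
clock: 8.52
tcp_pos: [0.4332, 0.096, 0.2751]
tcp_rot: [1.616, 2.691, 0.004]
wrist_force: [0.4, 0.6, 12.5]
opening: 0.0351
t8.52 tcp [0.4332 0.096  0.2751] psi 28.02 tilt 0.20 F [ 0.4  0.6 12.5] op 0.0351 q [ 0.22  0.22 -0.56  0.79  0.    1.3 ]
d [-0.0006 -0.0002 -0.0006] turn 0.0
[[0.015,[0.0,-0.0001,0.0001],0.0],[0.015,[0.0,-0.0001,0.0001],0.0],[0.015,[0.0,-0.0001,0.0001],0.0],[0.015,[0.0,-0.0001,0.0001],0.0],[0.015,[0.0,-0.0001,0.0001],0.0]]
```

```bash
python3 -m crank '[[0.038,[0,0,0],0],[0.042,[0,0,0],0],[0.05,[0,0,0],0],[0.065,[0,0,0],0],[0.08,[0,0,0],0]]'
python3 -m crank '[[0.0854,[0,0,-0.01],0],[0.0854,[0,0,-0.015],0],[0.0854,[0,0,-0.015],0],[0.0854,[0,0,-0.015],0],[0.0854,[0,0,-0.01],0]]'
python3 - <<'E'
from plan import *; from keyw import *
st,M,psi=status()
s=grab_frame("side"); 
a=np.radians(28.04); S=keysegs(.4485,.1043,.024,a)
big(s,316,235,50,60,8,"pics/r4s.png",segs=S)
E
python3 plan.py 0.4326 0.0958 0.335 118 0.0854
```

```text
clock: 8.93
tcp_pos: [0.4318, 0.0955, 0.2727]
tcp_rot: [-1.619, -2.691, 0.002]
wrist_force: [-0.2, 0.3, 0.1]
opening: 0.0726
clock: 9.35
tcp_pos: [0.4324, 0.0957, 0.3391]
tcp_rot: [1.619, 2.692, 0.0]
wrist_force: [0.5, -0.2, 0.2]
opening: 0.0856
t9.35 tcp [0.4324 0.0957 0.3391] psi 27.95 tilt 0.01 F [ 0.5 -0.2  0.2] op 0.0856 q [ 0.22  0.16 -0.45  0.96 -0.    1.3 ]
t9.40 tcp [0.4331 0.0958 0.3406] psi 27.95 tilt 0.17 F [0.  0.  1.4] op 0.0856 q [ 0.22  0.16 -0.44  0.96 -0.    1.3 ]
d [-0.0005 -0.     -0.0056] turn -90.0
[[0.0854,[0.0,-0.0,0.0004],-6.0],[0.0854,[0.0,-0.0,0.0004],-6.0],[0.0854,[0.0,-0.0,0.0004],-6.0],[0.0854,[0.0,-0.0,0.0004],-6.0],[0.0854,[0.0,-0.0,0.0004],-6.0]]
[[0.0854,[0.0,-0.0,0.0004],-6.0],[0.0854,[0.0,-0.0,0.0004],-6.0],[0.0854,[0.0,-0.0,0.0004],-6.0],[0.0854,[0.0,-0.0,0.0004],-6.0],[0.0854,[0.0,-0.0,0.0004],-6.0]]
[[0.0854,[0.0,-0.0,0.0004],-6.0],[0.0854,[0.0,-0.0,0.0004],-6.0],[0.0854,[0.0,0.0,0.0004],-6.0],[0.0854,[0.0,0.0,0.0004],-6.0],[0.0854,[0.0,0.0,0.0004],-6.0]]
```

View pics/r4s.png

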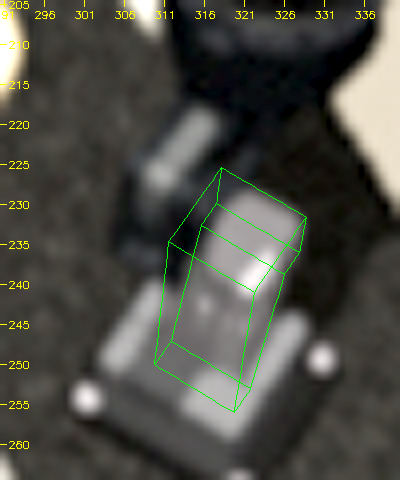

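```bash
python3 -m crank '[[0.0854,[0,0,0],-4],[0.0854,[0,0,0],-7],[0.0854,[0,0,0],-7],[0.0854,[0,0,0],-7],[0.0854,[0,0,0],-7]]'
python3 -m crank '[[0.0854,[0,0,0],-7],[0.0854,[0,0,0],-7],[0.0854,[0,0,0],-7],[0.0854,[0,0,0],-7],[0.0854,[0,0,0],-7]]'
python3 -m crank '[[0.0854,[0,0,0],-7],[0.0854,[0,0,0],-7],[0.0854,[0,0,0.005],-7],[0.0854,[0,0,0.010],-2],[0.0854,[0,0,0.010],0]]'
python3 plan.py 0.4326 0.0958 0.276 118 0.0854
```

```text
clock: 9.82
tcp_pos: [0.432, 0.0956, 0.3374]
tcp_rot: [-0.805, -3.035, 0.001]
wrist_force: [-0.4, -0.7, -0.2]
opening: 0.0853
clock: 10.23
tcp_pos: [0.432, 0.0956, 0.3373]
tcp_rot: [0.145, -3.137, 0.001]
wrist_force: [0.3, 0.6, 0.2]
opening: 0.0849
clock: 10.65
tcp_pos: [0.4323, 0.0957, 0.3125]
tcp_rot: [0.761, -3.048, 0.0]
wrist_force: [-0.1, -0.2, -0.5]
opening: 0.0856
t10.65 tcp [0.4323 0.0957 0.3125] psi 118.03 tilt 0.02 F [-0.1 -0.2 -0.5] op 0.0856 q [ 0.22  0.19 -0.49  0.89 -0.   -0.27]
d [ 0.0003  0.0001 -0.0365] turn 0.0
[[0.0854,[-0.0001,-0.0,0.0073],0.01],[0.0854,[-0.0001,-0.0,0.0073],0.01],[0.0854,[-0.0001,-0.0,0.0073],0.01],[0.0854,[-0.0001,-0.0,0.0073],0.01],[0.0854,[-0.0001,-0.0,0.0073],0.01]]
```

```bash
python3 -m crank '[[0.0854,[0,0,0.009],0],[0.0854,[0,0,0.009],0],[0.0854,[0,0,0.009],0],[0.0854,[0,0,0.007],0],[0.0854,[0,0,0.002],0]]'
python3 - <<'E'
from plan import *; from keyw import *
st,M,psi=status()
s=grab_frame("side"); 
big(s,316,235,60,60,8,"pics/r5s.png")
E
```

```text
clock: 11.07
tcp_pos: [0.4318, 0.0956, 0.2757]
tcp_rot: [0.758, -3.046, -0.0]
wrist_force: [-0.2, 0.5, 0.5]
opening: 0.0854
t11.07 tcp [0.4318 0.0956 0.2757] psi 117.95 tilt 0.14 F [-0.2  0.5  0.5] op 0.0854 q [ 0.22  0.22 -0.55  0.8  -0.   -0.27]
```

View pics/r5s.png

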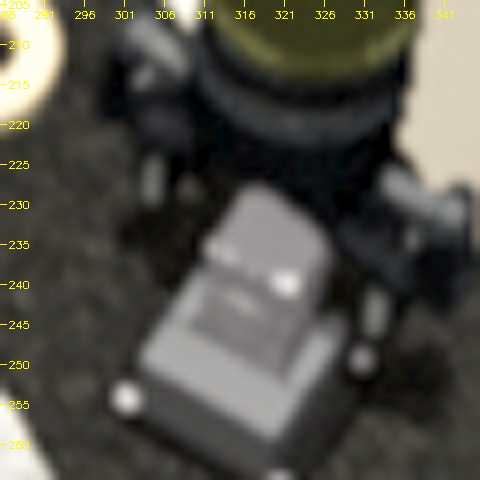

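Both fingers straddle the head on its two sides. Closing now.

```bash
python3 -m crank '[[0.055,[0,0,0],0],[0.045,[0,0,0],0],[0.040,[0,0,0],0],[0.036,[0,0,0],0],[0.030,[0,0,0],0]]'
python3 -m crank '[[0.025,[0,0,0],0],[0.02,[0,0,0],0],[0.015,[0,0,0],0],[0.015,[0,0,0],0],[0.015,[0,0,0],0]]'; python3 plan.py 0.4326 0.0958 0.41 118 0.0854 | head -1
```

```text
clock: 11.53
tcp_pos: [0.4326, 0.096, 0.2779]
tcp_rot: [-0.76, 3.047, 0.001]
wrist_force: [-1.0, 0.5, 4.3]
opening: 0.0347
clock: 11.95
tcp_pos: [0.4326, 0.096, 0.2779]
tcp_rot: [-0.76, 3.047, 0.001]
wrist_force: [-1.2, -0.2, 6.4]
opening: 0.0357
t11.95 tcp [0.4326 0.096  0.2779] psi 118.01 tilt 0.07 F [-1.2 -0.2  6.4] op 0.0357 q [ 0.22  0.22 -0.55  0.8   0.   -0.27]
```

```bash
python3 -m crank '[[0.015,[0,0,-0.003],0],[0.015,[0,0,-0.007],0],[0.015,[0,0,-0.012],0],[0.015,[0,0,-0.016],0],[0.015,[0,0,-0.02],0]]'
python3 -m crank '[[0.015,[0,0,-0.02],0],[0.015,[0,0,-0.02],0],[0.015,[0,0,-0.016],0],[0.015,[0,0,-0.012],0],[0.015,[0,0,-0.006],0]]'
python3 plan.py 0.5550 -0.0697 0.40 100 0.015
```

```text
clock: 12.37
tcp_pos: [0.4315, 0.0953, 0.3351]
tcp_rot: [0.757, -3.045, 0.001]
wrist_force: [-0.5, 0.4, -2.4]
opening: 0.0352
clock: 12.78
tcp_pos: [0.4325, 0.0956, 0.4112]
tcp_rot: [-0.758, 3.047, -0.001]
wrist_force: [-0.6, 0.7, -2.2]
opening: 0.0352
t12.78 tcp [0.4325 0.0956 0.4112] psi 117.93 tilt 0.12 F [-0.6  0.7 -2.2] op 0.0352 q [ 0.22  0.12 -0.31  1.15 -0.   -0.27]
d [ 0.1225 -0.1653 -0.0112] turn 17.9
[[0.015,[-0.0031,-0.0203,0.0011],1.79],[0.015,[-0.0037,-0.0202,0.0011],1.79],[0.015,[-0.0043,-0.0201,0.0011],1.79],[0.015,[-0.005,-0.02,0.0011],1.79],[0.015,[-0.0056,-0.0198,0.0011],1.79]]
[[0.015,[-0.0062,-0.0196,0.0011],1.79],[0.015,[-0.0068,-0.0194,0.0011],1.79],[0.015,[-0.0074,-0.0192,0.0011],1.79],[0.015,[-0.008,-0.0189,0.0011],1.79],[0.015,[-0.0086,-0.0187,0.0011],1.79]]
```

```bash
python3 -m crank '[[0.015,[-0.003,-0.018,0],1.8],[0.015,[-0.004,-0.020,0],1.8],[0.015,[-0.0045,-0.020,0],1.8],[0.015,[-0.005,-0.020,0],1.8],[0.015,[-0.0055,-0.020,0],1.8]]'
python3 -m crank '[[0.015,[-0.006,-0.020,0],1.8],[0.015,[-0.007,-0.020,0],1.8],[0.015,[-0.0075,-0.020,0],1.8],[0.015,[-0.008,-0.018,0],1.8],[0.015,[-0.008,-0.015,0],1.7]]'
python3 -m crank '[[0.015,[0,0,0],0],[0.015,[0,0,0],0],[0.015,[0,0,0],0],[0.015,[0,0,0],0],[0.015,[0,0,0],0]]'
python3 plan.py 0.5550 -0.0697 0.40 100 0.015
```

```text
clock: 13.2
tcp_pos: [0.4928, 0.0145, 0.4088]
tcp_rot: [0.514, -3.098, 0.0]
wrist_force: [0.0, -0.2, -2.0]
opening: 0.0351
clock: 13.62
tcp_pos: [0.5532, -0.0659, 0.4085]
tcp_rot: [0.271, -3.128, 0.001]
wrist_force: [-0.6, 0.8, -2.7]
opening: 0.0351
clock: 14.03
tcp_pos: [0.5524, -0.0639, 0.4093]
tcp_rot: [0.277, -3.129, -0.0]
wrist_force: [0.1, 0.1, -1.6]
opening: 0.0349
t14.03 tcp [ 0.5524 -0.0639  0.4093] psi 100.12 tilt 0.03 F [ 0.1  0.1 -1.6] op 0.0349 q [-0.12  0.31 -0.05  1.21  0.   -0.29]
d [ 0.0026 -0.0058 -0.0093] turn 0.1
[[0.015,[-0.0003,-0.0012,0.0019],0.02],[0.015,[-0.0003,-0.0012,0.0019],0.02],[0.015,[-0.0003,-0.0012,0.0019],0.02],[0.015,[-0.0003,-0.0012,0.0019],0.02],[0.015,[-0.0003,-0.0012,0.0019],0.02]]
```

```bash
python3 -m crank '[[0.015,[-0.001,-0.003,0.005],0],[0.015,[-0.0007,-0.003,0.006],0],[0.015,[0,0,0.006],0],[0.015,[0,0,0],0],[0.015,[0,0,0],0]]'
python3 - <<'E'
from plan import *; from keyw import *; from car import *
st,M,psi=status()
t=grab_frame("top"); s=grab_frame("side")
S=from_tcp(st["tcp_pos"],psi-90,dz=.2539)+carsegs([.5914,-.0633,np.radians(10)])
tile([big(t,296,203,46,46,8,None,segs=S),big(s,250,205,46,60,8,None,segs=S)],"pics/k1.png")
tile([big(t,296,203,46,46,8,None),big(s,250,205,46,60,8,None)],"pics/k1b.png")
E
```

```text
clock: 14.45
tcp_pos: [0.5553, -0.0702, 0.3913]
tcp_rot: [0.275, -3.128, -0.001]
wrist_force: [1.2, 0.2, -1.9]
opening: 0.035
t14.45 tcp [ 0.5553 -0.0702  0.3913] psi 100.06 tilt 0.11 F [ 1.2  0.2 -1.9] op 0.0350 q [-0.13  0.33 -0.08  1.17  0.   -0.3 ]
```

View pics/k1.png

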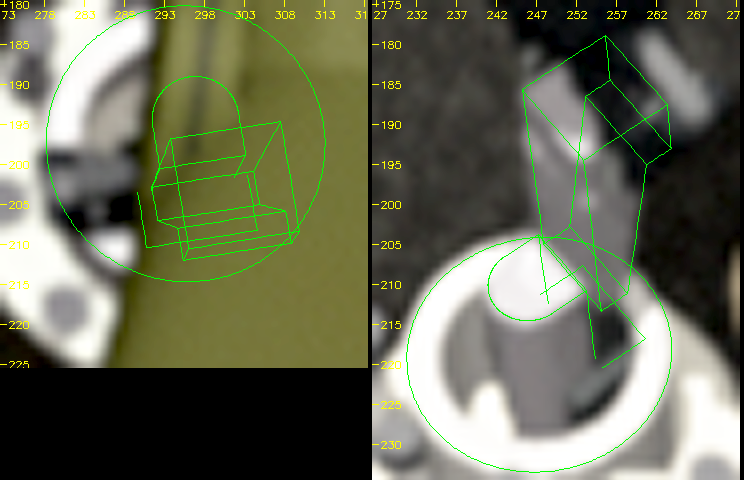

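View pics/k1b.png

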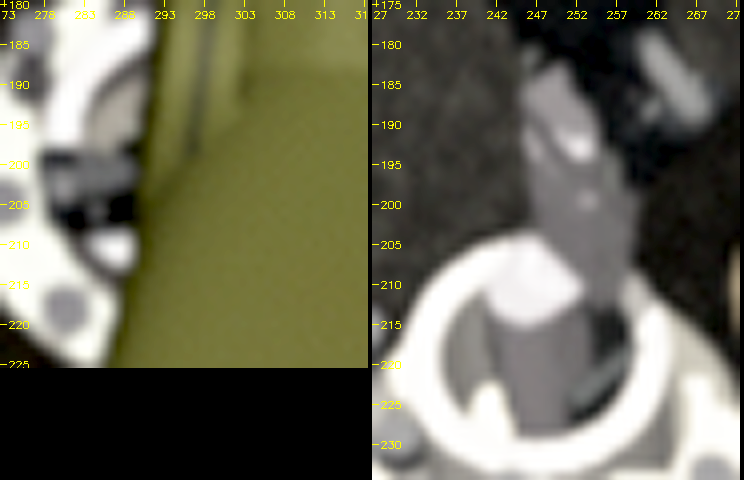

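```bash
python3 -m crank '[[0.015,[0,0,0.005],0],[0.015,[0,0,0.008],0],[0.015,[0,0,0.008],0],[0.015,[0,0,0.006],0],[0.015,[0,0,0.002],0]]'
python3 plan.py 0.5553 -0.0697 0.339 100 0.015
```

```text
clock: 14.97
tcp_pos: [0.5551, -0.0701, 0.3614]
tcp_rot: [0.275, -3.127, -0.001]
wrist_force: [0.2, -0.7, -2.7]
opening: 0.0349
t14.97 tcp [ 0.5551 -0.0701  0.3614] psi 100.06 tilt 0.17 F [ 0.2 -0.7 -2.7] op 0.0349 q [-0.13  0.34 -0.14  1.1  -0.   -0.3 ]
d [ 0.0002  0.0004 -0.0224] turn 0.1
[[0.015,[-0.0001,0.0001,0.0045],0.01],[0.015,[-0.0001,0.0001,0.0045],0.01],[0.015,[-0.0001,0.0001,0.0045],0.01],[0.015,[-0.0001,0.0001,0.0045],0.01],[0.015,[-0.0001,0.0001,0.0045],0.01]]
```

```bash
python3 -m crank '[[0.015,[0,0.0003,0.003],0],[0.015,[0,0,0.004],0],[0.015,[0,0,0.004],0],[0.015,[0,0,0.004],0],[0.015,[0,0,0.002],0]]'
python3 - <<'E'
from plan import *; from keyw import *; from car import *
st,M,psi=status()
s=grab_frame("side")
S=from_tcp(st["tcp_pos"],psi-90,dz=.2539)+carsegs([.5914,-.0633,np.radians(10)])
tile([big(s,250,210,46,50,8,None,segs=S),big(s,250,210,46,50,8,None)],"pics/k2.png")
E
```

```text
clock: 15.38
tcp_pos: [0.5556, -0.07, 0.3457]
tcp_rot: [0.275, -3.129, 0.0]
wrist_force: [-0.6, -1.0, -2.3]
opening: 0.0353
t15.38 tcp [ 0.5556 -0.07    0.3457] psi 100.06 tilt 0.02 F [-0.6 -1.  -2.3] op 0.0353 q [-0.13  0.35 -0.17  1.06 -0.   -0.3 ]
```

View pics/k2.png

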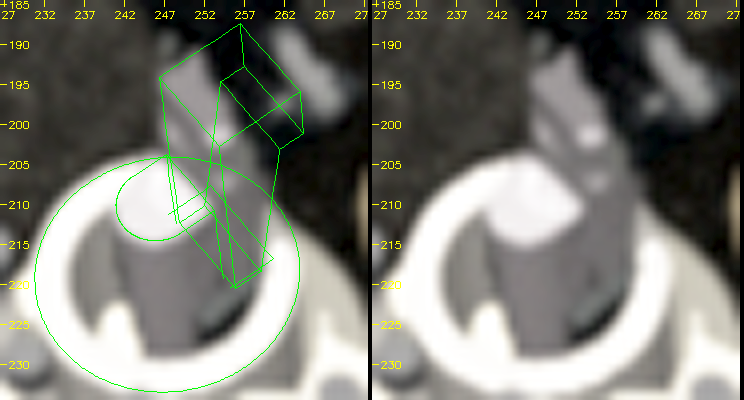

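```bash
python3 -m crank '[[0.015,[0,0,0.003],0],[0.015,[0,0,0.003],0],[0.015,[0,0,0.003],0],[0.015,[0,0,0.002],0],[0.015,[0,0,0],0]]'
python3 plan.py 0.5576 -0.0693 0.335 100 0.015
```

```text
clock: 15.85
tcp_pos: [0.5555, -0.07, 0.3347]
tcp_rot: [0.275, -3.129, 0.0]
wrist_force: [0.6, 0.0, -2.7]
opening: 0.035
t15.85 tcp [ 0.5555 -0.07    0.3347] psi 100.06 tilt 0.04 F [ 0.6  0.  -2.7] op 0.0350 q [-0.13  0.36 -0.18  1.03 -0.   -0.3 ]
d [0.0021 0.0007 0.0003] turn 0.1
[[0.015,[-0.0004,0.0001,-0.0001],0.01],[0.015,[-0.0004,0.0001,-0.0001],0.01],[0.015,[-0.0004,0.0001,-0.0001],0.01],[0.015,[-0.0004,0.0001,-0.0001],0.01],[0.015,[-0.0004,0.0001,-0.0001],0.01]]
```

```bash
python3 -m crank '[[0.015,[-0.001,0.0003,0],0],[0.015,[-0.001,0,0],0],[0.015,[-0.0005,0,0],0],[0.015,[0,0,0],0],[0.015,[0,0,0],0]]'
python3 -m crank '[[0.015,[-0.0005,0.0003,0],0],[0.015,[-0.0005,0,0],0],[0.015,[0,0,0],0],[0.015,[0,0,0],0],[0.015,[0,0,0],0]]'
python3 plan.py 0.5591 -0.0690 0.335 100 0.015 | head -2
```

```text
clock: 16.27
tcp_pos: [0.558, -0.0693, 0.3352]
tcp_rot: [0.275, -3.129, 0.001]
wrist_force: [-0.5, -1.8, -1.4]
opening: 0.0352
clock: 16.68
tcp_pos: [0.5583, -0.0691, 0.3352]
tcp_rot: [0.275, -3.128, 0.002]
wrist_force: [-3.9, -3.4, 1.2]
opening: 0.035
t16.68 tcp [ 0.5583 -0.0691  0.3352] psi 100.04 tilt 0.12 F [-3.9 -3.4  1.2] op 0.0350 q [-0.12  0.36 -0.18  1.03 -0.   -0.3 ]
d [ 0.0008  0.0001 -0.0002] turn 0.0
```

```bash
python3 -m crank '[[0.015,[0.0006,-0.0008,0],0],[0.015,[0,0,0.003],0],[0.015,[0,0,0.003],0],[0.015,[0,0,0.003],0],[0.015,[0,0,0],0]]'
python3 plan.py 0.5591 -0.0690 0.335 100 0.015 | head -2
```

```text
clock: 17.1
tcp_pos: [0.5582, -0.0695, 0.3253]
tcp_rot: [0.275, -3.128, -0.001]
wrist_force: [-3.9, -1.3, -3.0]
opening: 0.0353
t17.10 tcp [ 0.5582 -0.0695  0.3253] psi 100.06 tilt 0.08 F [-3.9 -1.3 -3. ] op 0.0353 q [-0.12  0.37 -0.19  1.01  0.   -0.3 ]
d [0.0009 0.0005 0.0097] turn 0.1
```

```bash
python3 -m crank '[[0.015,[0.0005,0,0.003],0],[0.015,[0,0,0.003],0],[0.015,[0,0,0.003],0],[0.015,[0,0,0.002],0],[0.015,[0,0,0],0]]'
python3 plan.py 0.5591 -0.0690 0.335 100 0.015 | head -2
```

```text
clock: 17.52
tcp_pos: [0.558, -0.0696, 0.315]
tcp_rot: [0.276, -3.129, -0.0]
wrist_force: [-4.8, -0.7, 0.5]
opening: 0.0349
t17.52 tcp [ 0.558  -0.0696  0.315 ] psi 100.08 tilt 0.01 F [-4.8 -0.7  0.5] op 0.0349 q [-0.12  0.37 -0.21  0.98  0.   -0.3 ]
d [0.0011 0.0006 0.02  ] turn 0.1
```

```bash
python3 -m crank '[[0.015,[0.0008,0,0.001],0],[0.015,[0,0,0.002],0],[0.015,[0,0,0.001],0],[0.015,[0,0,0.001],0],[0.015,[0,0,0],0]]'
python3 plan.py 0.5591 -0.0690 0.335 100 0.015 | head -2
```

```text
clock: 17.93
tcp_pos: [0.5575, -0.0698, 0.312]
tcp_rot: [-0.276, 3.127, -0.0]
wrist_force: [-7.2, -0.4, 10.1]
opening: 0.0352
t17.93 tcp [ 0.5575 -0.0698  0.312 ] psi 100.09 tilt 0.15 F [-7.2 -0.4 10.1] op 0.0352 q [-0.12  0.37 -0.22  0.97  0.   -0.3 ]
d [0.0016 0.0008 0.023 ] turn 0.1
```

```bash
python3 -m crank '[[0.015,[0.0005,0,-0.0012],0],[0.015,[0,0,0],0],[0.015,[0,0,0],0],[0.015,[0,0,0],0],[0.015,[0,0,0],0]]'
python3 - <<'E'
from plan import *; from keyw import *; from car import *
st,M,psi=status()
s=grab_frame("side")
S=from_tcp(st["tcp_pos"],psi-90,dz=.2539)+carsegs([.5914,-.0633,np.radians(10)])
tile([big(s,250,215,46,50,8,None,segs=S),big(s,250,215,46,50,8,None)],"pics/k3.png")
E
```

```text
clock: 18.35
tcp_pos: [0.5575, -0.0698, 0.312]
tcp_rot: [-0.276, 3.127, 0.0]
wrist_force: [-2.3, -0.4, 4.4]
opening: 0.0349
t18.35 tcp [ 0.5575 -0.0698  0.312 ] psi 100.07 tilt 0.14 F [-2.3 -0.4  4.4] op 0.0349 q [-0.12  0.37 -0.22  0.97  0.   -0.3 ]
```

View pics/k3.png

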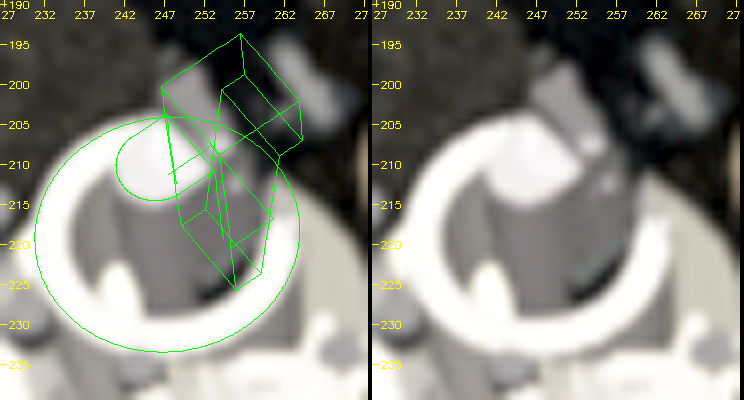

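```bash
python3 -m crank '[[0.037,[0,0,0],0],[0.040,[0,0,0],0],[0.045,[0,0,0],0],[0.055,[0,0,0],0],[0.07,[0,0,0],0]]'
python3 -m crank '[[0.0854,[0,0,-0.004],0],[0.0854,[0,0,-0.008],0],[0.0854,[0,0,-0.015],0],[0.0854,[0,0,-0.02],0],[0.0854,[0,0,-0.02],0]]'
python3 - <<'E'
from plan import *; from keyw import *; from car import *
st,M,psi=status()
s=grab_frame("side")
a=np.radians(10);S=keysegs(.5766,-.0659,.052,a)+carsegs([.5914,-.0633,a])
tile([big(s,250,215,46,50,8,None,segs=S),big(s,250,215,46,50,8,None)],"pics/k4.png")
E
```

```text
clock: 18.82
tcp_pos: [0.5568, -0.0699, 0.3111]
tcp_rot: [0.275, -3.129, -0.0]
wrist_force: [-0.9, -0.3, -0.7]
opening: 0.0657
clock: 19.23
tcp_pos: [0.5566, -0.0699, 0.3795]
tcp_rot: [0.275, -3.129, -0.0]
wrist_force: [-0.7, -0.6, 0.1]
opening: 0.0851
t19.23 tcp [ 0.5566 -0.0699  0.3795] psi 100.06 tilt 0.03 F [-0.7 -0.6  0.1] op 0.0851 q [-0.12  0.33 -0.1   1.14  0.   -0.3 ]
```

View pics/k4.png

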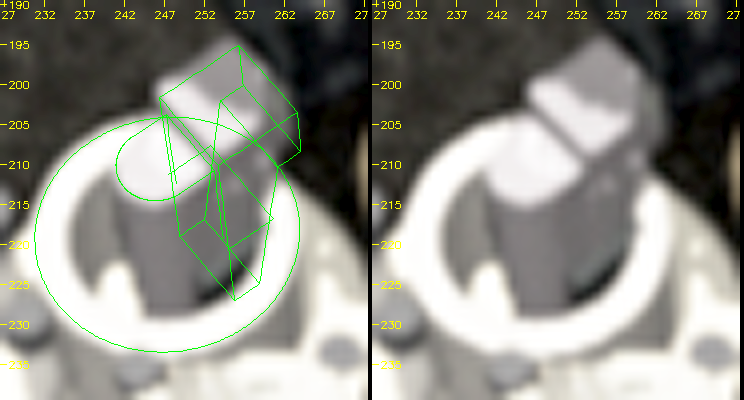

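```bash
python3 plan.py 0.4197 0.3243 0.36 190 0.0854
```

```text
t19.28 tcp [ 0.5578 -0.0701  0.3841] psi 100.05 tilt 0.41 F [ 1.7 -0.5  2.3] op 0.0853 q [-0.12  0.33 -0.09  1.14  0.   -0.3 ]
d [-0.1381  0.3944 -0.0241] turn -89.9
[[0.0854,[0.0045,0.0275,0.0015],-6.0],[0.0854,[0.0016,0.0278,0.0015],-6.0],[0.0854,[-0.0013,0.0278,0.0015],-6.0],[0.0854,[-0.0042,0.0275,0.0015],-6.0],[0.0854,[-0.0071,0.0269,0.0015],-6.0]]
[[0.0854,[-0.0099,0.0261,0.0015],-6.0],[0.0854,[-0.0125,0.0249,0.0015],-6.0],[0.0854,[-0.0151,0.0234,0.0015],-6.0],[0.0854,[-0.0174,0.0217,0.0015],-6.0],[0.0854,[-0.0196,0.0198,0.0015],-6.0]]
[[0.0854,[-0.0216,0.0176,0.0015],-6.0],[0.0854,[-0.0233,0.0153,0.0015],-6.0],[0.0854,[-0.0248,0.0128,0.0015],-6.0],[0.0854,[-0.026,0.0101,0.0015],-6.0],[0.0854,[-0.0269,0.0074,0.0015],-6.0]]
```

```bash
python3 -m crank '[[0.0854,[0.008,0.016,0],-5],[0.0854,[0.003,0.027,0.001],-6],[0.0854,[-0.001,0.028,0.001],-6],[0.0854,[-0.004,0.0275,0.001],-6],[0.0854,[-0.007,0.027,0.001],-6]]'
python3 -m crank '[[0.0854,[-0.010,0.026,0.001],-6],[0.0854,[-0.0125,0.025,0.001],-6],[0.0854,[-0.015,0.0235,0.001],-6],[0.0854,[-0.0175,0.022,0.001],-6],[0.0854,[-0.0195,0.020,0.001],-6]]'
python3 plan.py 0.4197 0.3243 0.36 190 0.0854
```

```text
clock: 19.7
tcp_pos: [0.5088, 0.0499, 0.3751]
tcp_rot: [-1.056, 2.957, -0.0]
wrist_force: [-0.1, 0.2, 0.1]
opening: 0.0851
clock: 20.12
tcp_pos: [0.4645, 0.1828, 0.3701]
tcp_rot: [-1.787, 2.582, -0.0]
wrist_force: [0.8, 0.8, 0.3]
opening: 0.0852
t20.12 tcp [0.4645 0.1828 0.3701] psi 159.35 tilt 0.08 F [0.8 0.8 0.3] op 0.0852 q [ 0.37  0.23 -0.27  1.07  0.   -0.84]
d [-0.0448  0.1415 -0.0101] turn -30.7
[[0.0854,[-0.0233,0.0184,0.002],-6.13],[0.0854,[-0.0252,0.0158,0.002],-6.13],[0.0854,[-0.0267,0.013,0.002],-6.13],[0.0854,[-0.0279,0.0101,0.002],-6.13],[0.0854,[-0.0288,0.007,0.002],-6.13]]
```

```bash
python3 -m crank '[[0.0854,[-0.023,0.018,0.001],-6.1],[0.0854,[-0.025,0.016,0.001],-6.1],[0.0854,[-0.0265,0.013,0.001],-6.1],[0.0854,[-0.028,0.010,0.002],-6.1],[0.0854,[-0.022,0.006,0.003],-6.1]]'
python3 -m crank '[[0.0854,[-0.006,0.0014,0.003],0],[0.0854,[0,0,0.006],0],[0.0854,[0,0,0.006],0],[0.0854,[0,0,0.006],0],[0.0854,[0,0,0],0]]'
python3 - <<'E'
from plan import *
import pickle
st,M,psi=status()
t=grab_frame("top");s=grab_frame("side")
tile([big(t,160,250,46,46,8,None),big(s,365,306,46,50,8,None)],"pics/t1.png")
tile([big(t,296,203,46,46,8,None),big(s,250,215,46,50,8,None)],"pics/t1k.png")
pickle.dump((t,s),open("f2.pkl","wb"))
plan(.4197,.3243,.24,190,.0854)
E
```

```text
clock: 20.53
tcp_pos: [0.422, 0.318, 0.3623]
tcp_rot: [-2.403, 2.019, -0.0]
wrist_force: [0.3, 0.1, 0.4]
opening: 0.085
clock: 20.95
tcp_pos: [0.4199, 0.3201, 0.3389]
tcp_rot: [2.394, -2.029, -0.001]
wrist_force: [-0.3, 0.1, -0.3]
opening: 0.0854
t20.95 tcp [0.4199 0.3201 0.3389] psi -170.58 tilt 0.17 F [-0.3  0.1 -0.3] op 0.0854 q [ 0.65  0.3  -0.25  1.02 -0.   -1.08]
t21.05 tcp [0.4203 0.3204 0.34  ] psi -170.56 tilt 0.07 F [-0.  -0.1 -0.1] op 0.0852 q [ 0.65  0.3  -0.25  1.02 -0.   -1.08]
d [-0.0006  0.0039 -0.1   ] turn -0.6
[[0.0854,[-0.0008,-0.0,0.02],-0.11],[0.0854,[-0.0008,-0.0,0.02],-0.11],[0.0854,[-0.0008,-0.0,0.02],-0.11],[0.0854,[-0.0008,-0.0,0.02],-0.11],[0.0854,[-0.0008,-0.0,0.02],-0.11]]
```

View pics/t1.png

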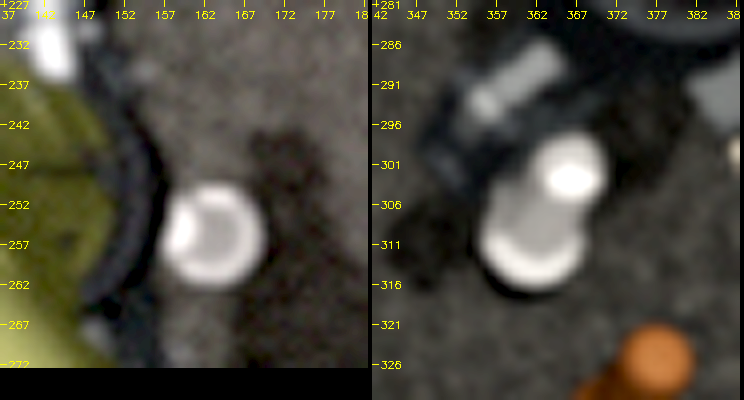

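View pics/t1k.png

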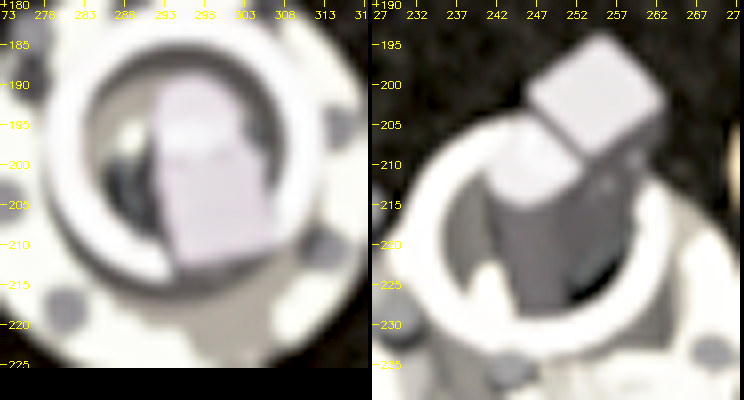

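```bash
python3 - <<'E'
from keyw import *; import pickle
np.set_printoptions(precision=4,suppress=True)
t,s=pickle.load(open("f2.pkl","rb"))
def model(e):
    z=e[0]; h=.018
    return dict(bl=(h,h,z),br=(h,-h,z),fl=(-h,h,z),fr=(-h,-h,z))
obs=[("t",(294.75,213),"fl"),("t",(306.6,210.1),"fr"),("s",(246,200.75),"br"),("s",(255,193.6),"fr"),("s",(263.1,201.75),"fl"),("s",(253.1,209.25),"bl")]
p,r=fit(obs,[.16],model,t,s,[.557,-.07,.17]); print(p,np.degrees(p[2]));print(r)
# tapper
for cam,f,uv,z in (("t",t,(163.4,255.8),.026),("s",s,(367,302),.118)): print(at_z(f,uv,z))
E
```

```text
[ 0.56   -0.0697  0.2216  0.1692] 12.694860406335902
[[-0.3216 -0.3162]
 [ 0.764  -0.0835]
 [-0.2573  0.0391]
 [ 0.3244  0.2101]
 [ 0.0472  0.1264]
 [ 0.4396 -0.2614]]
[0.4197 0.3243]
[0.4203 0.3282]
```

```bash
python3 -m crank '[[0.0854,[-0.004,0,0.010],0],[0.0854,[0,0,0.020],0],[0.0854,[0,0,0.025],0],[0.0854,[0,0,0.025],0],[0.0854,[0,0,0.016],0]]'
python3 -m crank '[[0.0854,[0,0,0.004],0],[0.06,[0,0,0],0],[0.05,[0,0,0],0],[0.04,[0,0,0],0],[0.03,[0,0,0],0]]'
python3 plan.py .4197 .3243 .24 190 .0854 | head -2
```

```text
clock: 21.47
tcp_pos: [0.4189, 0.3249, 0.242]
tcp_rot: [2.397, -2.028, -0.001]
wrist_force: [-1.3, 0.8, 0.5]
opening: 0.0857
clock: 21.88
tcp_pos: [0.4201, 0.326, 0.2418]
tcp_rot: [-2.397, 2.027, -0.001]
wrist_force: [-0.2, -0.3, -0.8]
opening: 0.0388
t21.88 tcp [0.4201 0.326  0.2418] psi -170.45 tilt 0.16 F [-0.2 -0.3 -0.8] op 0.0388 q [ 0.66  0.39 -0.4   0.77  0.   -1.08]
d [-0.0004 -0.0017 -0.0018] turn -0.4
```

```bash
python3 -m crank '[[0.027,[0.001,0,0.001],0],[0.022,[0,0,0],0],[0.018,[0,0,0],0],[0.010,[0,0,0],0],[0.005,[0,0,0],0]]'
python3 -m crank '[[0.005,[0,0,0],0],[0.005,[0,0,0],0],[0.005,[0,0,0],0],[0.005,[0,0,0],0],[0.005,[0,0,0],0]]'
python3 plan.py .4197 .3243 .24 190 .0854 | head -2
```

```text
clock: 22.3
tcp_pos: [0.4198, 0.3248, 0.2405]
tcp_rot: [-2.398, 2.028, -0.0]
wrist_force: [-1.9, -2.2, 5.5]
opening: 0.0226
clock: 22.72
tcp_pos: [0.4198, 0.3248, 0.2404]
tcp_rot: [-2.398, 2.028, -0.0]
wrist_force: [-0.8, -0.4, 6.0]
opening: 0.0226
t22.72 tcp [0.4198 0.3248 0.2404] psi -170.44 tilt 0.09 F [-0.8 -0.4  6. ] op 0.0226 q [ 0.66  0.39 -0.4   0.77  0.   -1.08]
d [-0.0001 -0.0005 -0.0004] turn -0.4
```

```bash
python3 -m crank '[[0.005,[0,0,-0.005],0],[0.005,[0,0,-0.015],0],[0.005,[0,0,-0.025],0],[0.005,[0,0,-0.035],0],[0.005,[0,0,-0.035],0]]'
python3 -m crank '[[0.005,[0,0,-0.035],0],[0.005,[0,0,-0.025],0],[0.005,[0,0,-0.012],0],[0.005,[0,0,0],0],[0.005,[0,0,0],0]]'
python3 plan.py .5555 -.0702 .425 190 .005
```

```text
clock: 23.13
tcp_pos: [0.4188, 0.3239, 0.3543]
tcp_rot: [2.396, -2.026, -0.001]
wrist_force: [1.1, 0.7, -2.7]
opening: 0.0227
clock: 23.55
tcp_pos: [0.4195, 0.3245, 0.4263]
tcp_rot: [-2.399, 2.028, -0.0]
wrist_force: [-0.5, 0.3, -3.6]
opening: 0.0227
t23.55 tcp [0.4195 0.3245 0.4263] psi -170.44 tilt 0.02 F [-0.5  0.3 -3.6] op 0.0227 q [ 0.66  0.26 -0.08  1.23 -0.   -1.08]
d [ 0.136  -0.3947 -0.0013] turn -0.4
[[0.005,[0.0275,-0.0046,0.0001],-0.03],[0.005,[0.0275,-0.0046,0.0001],-0.03],[0.005,[0.0275,-0.0045,0.0001],-0.03],[0.005,[0.0275,-0.0045,0.0001],-0.03],[0.005,[0.0275,-0.0045,0.0001],-0.03]]
[[0.005,[0.0275,-0.0045,0.0001],-0.03],[0.005,[0.0275,-0.0045,0.0001],-0.03],[0.005,[0.0275,-0.0045,0.0001],-0.03],[0.005,[0.0275,-0.0045,0.0001],-0.03],[0.005,[0.0275,-0.0044,0.0001],-0.03]]
[[0.005,[0.0275,-0.0044,0.0001],-0.03],[0.005,[0.0275,-0.0044,0.0001],-0.03],[0.005,[0.0275,-0.0044,0.0001],-0.03],[0.005,[0.0275,-0.0044,0.0001],-0.03],[0.005,[0.0275,-0.0044,0.0001],-0.03]]
```

```bash
python3 -m crank '[[0.005,[0.018,-0.002,0],0],[0.005,[0.0275,-0.0035,0],0],[0.005,[0.0275,-0.0035,0],0],[0.005,[0.0275,-0.0035,0],0],[0.005,[0.0275,-0.0035,0],0]]'
python3 -m crank '[[0.005,[0.0275,-0.0035,0],0],[0.005,[0.0275,-0.0035,0],0],[0.005,[0.0275,-0.0035,0],0],[0.005,[0.0275,-0.0035,0],0],[0.005,[0.0275,-0.0045,0],0]]'
python3 -m crank '[[0.005,[0.0275,-0.0055,0],0],[0.005,[0.0275,-0.006,0],0],[0.005,[0.0275,-0.0065,0],0],[0.005,[0.0275,-0.0065,0],0],[0.005,[0.020,-0.005,0],0]]'
python3 plan.py .5555 -.0702 .425 190 .005
```

```text
clock: 23.97
tcp_pos: [0.456, 0.1996, 0.4239]
tcp_rot: [2.396, -2.025, -0.003]
wrist_force: [0.4, 0.5, -2.8]
opening: 0.0224
clock: 24.38
tcp_pos: [0.497, 0.0669, 0.4239]
tcp_rot: [2.396, -2.026, -0.005]
wrist_force: [0.3, -0.3, -3.9]
opening: 0.0228
clock: 24.8
tcp_pos: [0.5483, -0.0569, 0.4237]
tcp_rot: [2.395, -2.028, -0.005]
wrist_force: [0.6, -0.5, -3.2]
opening: 0.023
t24.80 tcp [ 0.5483 -0.0569  0.4237] psi -170.52 tilt 0.26 F [ 0.6 -0.5 -3.2] op 0.0230 q [-0.1   0.3  -0.03  1.24 -0.   -1.84]
d [ 0.0072 -0.0133  0.0013] turn -0.5
[[0.005,[0.0028,-0.001,-0.0003],-0.1],[0.005,[0.0029,-0.001,-0.0003],-0.1],[0.005,[0.0029,-0.001,-0.0003],-0.1],[0.005,[0.0029,-0.001,-0.0003],-0.1],[0.005,[0.0029,-0.001,-0.0003],-0.1]]
```

```bash
python3 -m crank '[[0.005,[0.008,-0.003,0],0],[0.005,[0.006,-0.002,0],0],[0.005,[0,0,0],0],[0.005,[0,0,0],0],[0.005,[0,0,0],0]]'
python3 - <<'E'
from plan import *; from keyw import *; from car import *
st,M,psi=status()
t=grab_frame("top"); s=grab_frame("side")
p=[st["tcp_pos"][0],st["tcp_pos"][1],0]; zf=st["tcp_pos"][2]-.2404
def circ(p,r,z):
    a=np.linspace(0,2*np.pi,33); P=w(p,np.c_[r*np.cos(a),r*np.sin(a),np.full(33,z)]); return list(zip(P[:-1],P[1:]))
S=circ(p,.017,zf)+circ(p,.017,zf+.026)
a=np.radians(10.5);S+=keysegs(.576,-.0665,.055,a)[4:5]
tile([big(s,250,205,60,66,8,None,segs=S),big(t,296,203,40,40,5,None)],"pics/p1.png")
plan(.5555,-.0702,.40,190,.005)
E
```

```text
clock: 25.22
tcp_pos: [0.5551, -0.0668, 0.426]
tcp_rot: [2.4, -2.027, -0.002]
wrist_force: [-0.1, 0.6, -2.6]
opening: 0.0226
t25.22 tcp [ 0.5551 -0.0668  0.426 ] psi -170.37 tilt 0.09 F [-0.1  0.6 -2.6] op 0.0226 q [-0.12  0.31 -0.01  1.25  0.   -1.86]
t25.32 tcp [ 0.5552 -0.0668  0.4264] psi -170.35 tilt 0.03 F [ 0.3 -0.7 -3.1] op 0.0228 q [-0.12  0.31 -0.01  1.25  0.   -1.86]
d [ 0.0003 -0.0034 -0.0264] turn -0.4
[[0.005,[0.0007,0.0001,0.0053],-0.07],[0.005,[0.0007,0.0001,0.0053],-0.07],[0.005,[0.0007,0.0001,0.0053],-0.07],[0.005,[0.0007,0.0001,0.0053],-0.07],[0.005,[0.0007,0.0001,0.0053],-0.07]]
```

View pics/p1.png

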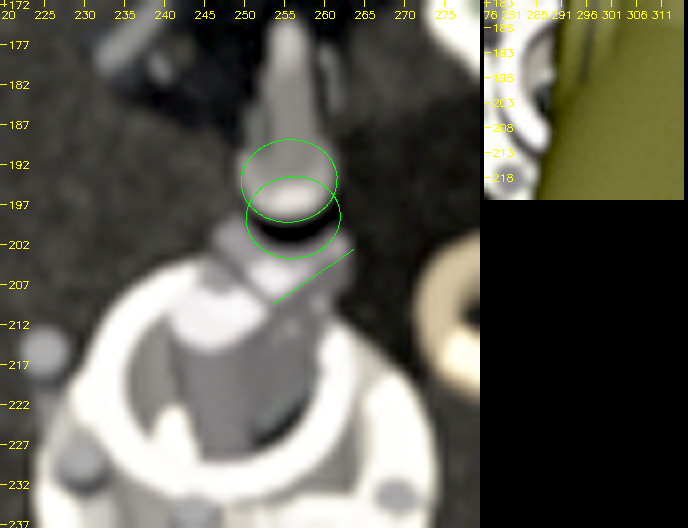

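```bash
python3 -m crank '[[0.005,[0.0035,0,0.003],0],[0.005,[0,0,0.004],0],[0.005,[0,0,0.004],0],[0.005,[0,0,0.002],0],[0.005,[0,0,0],0]]'
python3 -m crank '[[0.005,[0,0,0.002],0],[0.005,[0,0,0.002],0],[0.005,[0,0,0.001],0],[0.005,[0,0,0],0],[0.005,[0,0,0],0]]'
python3 plan.py .5555 -.0702 .40 190 .005 | head -2
```

```text
clock: 25.73
tcp_pos: [0.5559, -0.0712, 0.4125]
tcp_rot: [2.398, -2.028, -0.002]
wrist_force: [-0.7, 0.1, -2.9]
opening: 0.0226
clock: 26.15
tcp_pos: [0.5562, -0.0713, 0.4085]
tcp_rot: [-2.399, 2.029, -0.0]
wrist_force: [-0.3, -0.5, -3.1]
opening: 0.0228
t26.15 tcp [ 0.5562 -0.0713  0.4085] psi -170.44 tilt 0.01 F [-0.3 -0.5 -3.1] op 0.0228 q [-0.13  0.32 -0.04  1.21  0.   -1.87]
d [-0.0007  0.0011 -0.0085] turn -0.4
```

```bash
python3 -m crank '[[0.005,[-0.0008,0.0005,0.001],0],[0.005,[0,0,0.002],0],[0.005,[0,0,0.002],0],[0.005,[0,0,0.001],0],[0.005,[0,0,0],0]]'
python3 - <<'E'
from plan import *
st,M,psi=status()
s=grab_frame("side")
big(s,250,205,60,66,8,"pics/p2.png")
E
```

```text
clock: 26.57
tcp_pos: [0.556, -0.0708, 0.4034]
tcp_rot: [-2.398, 2.028, -0.004]
wrist_force: [1.0, -1.8, 3.1]
opening: 0.0226
t26.57 tcp [ 0.556  -0.0708  0.4034] psi -170.45 tilt 0.16 F [ 1.  -1.8  3.1] op 0.0226 q [-0.13  0.32 -0.06  1.19 -0.   -1.86]
```

View pics/p2.png

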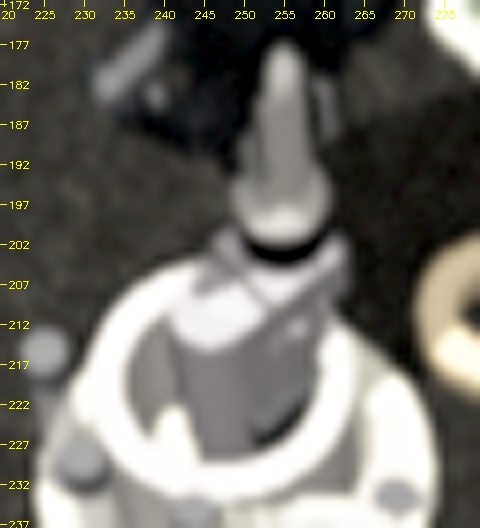

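```bash
python3 -m crank '[[0.005,[0,0.0003,0.001],0],[0.005,[0,0,0.001],0],[0.005,[0,0,0.001],0],[0.005,[0,0,0.001],0],[0.005,[0,0,0.001],0]]'
python3 plan.py .5555 -.0702 .40 190 .005 | head -2
```

```text
clock: 27.03
tcp_pos: [0.5558, -0.0708, 0.399]
tcp_rot: [-2.398, 2.028, -0.005]
wrist_force: [-0.2, -0.9, 8.9]
opening: 0.0227
t27.03 tcp [ 0.5558 -0.0708  0.399 ] psi -170.44 tilt 0.21 F [-0.2 -0.9  8.9] op 0.0227 q [-0.13  0.32 -0.07  1.18 -0.   -1.86]
d [-0.0003  0.0006  0.001 ] turn -0.4
```

```bash
python3 -m crank '[[0.005,[0,0,0.001],0],[0.005,[0,0,0.001],0],[0.005,[0,0,0.001],0],[0.005,[0,0,0.001],0],[0.005,[0,0,0.001],0]]'
python3 plan.py .5555 -.0702 .40 190 .005 | head -2
```

```text
clock: 27.45
tcp_pos: [0.5558, -0.0709, 0.3945]
tcp_rot: [-2.398, 2.028, -0.006]
wrist_force: [-0.7, -1.3, 9.6]
opening: 0.0224
t27.45 tcp [ 0.5558 -0.0709  0.3945] psi -170.44 tilt 0.24 F [-0.7 -1.3  9.6] op 0.0224 q [-0.13  0.32 -0.08  1.17 -0.   -1.86]
d [-0.0003  0.0007  0.0055] turn -0.4
```

```bash
python3 -m crank '[[0.005,[0,0,0.0015],0],[0.005,[0,0,0.0015],0],[0.005,[0,0,0.0015],0],[0.005,[0,0,0.0015],0],[0.005,[0,0,0.0015],0]]'
python3 plan.py .5555 -.0702 .38 190 .005 | head -2
```

```text
clock: 27.87
tcp_pos: [0.5557, -0.0709, 0.3877]
tcp_rot: [-2.397, 2.028, -0.007]
wrist_force: [-2.8, -1.2, 15.4]
opening: 0.0226
t27.87 tcp [ 0.5557 -0.0709  0.3877] psi -170.45 tilt 0.28 F [-2.8 -1.2 15.4] op 0.0226 q [-0.13  0.33 -0.09  1.15 -0.   -1.86]
d [-0.0002  0.0007 -0.0077] turn -0.4
```

```bash
python3 -m crank '[[0.005,[0,0,0.001],0],[0.005,[0,0,0.001],0],[0.005,[0,0,0.001],0],[0.005,[0,0,0.001],0],[0.005,[0,0,0.0005],0]]'
python3 - <<'E'
from plan import *
st,M,psi=status()
s=grab_frame("side")
big(s,250,205,60,66,8,"pics/p3.png")
E
```

```text
clock: 28.28
tcp_pos: [0.5557, -0.0709, 0.3838]
tcp_rot: [-2.397, 2.027, -0.008]
wrist_force: [-3.3, -1.5, 17.8]
opening: 0.0225
t28.28 tcp [ 0.5557 -0.0709  0.3838] psi -170.44 tilt 0.31 F [-3.3 -1.5 17.8] op 0.0225 q [-0.13  0.33 -0.1   1.14 -0.   -1.86]
```

View pics/p3.png

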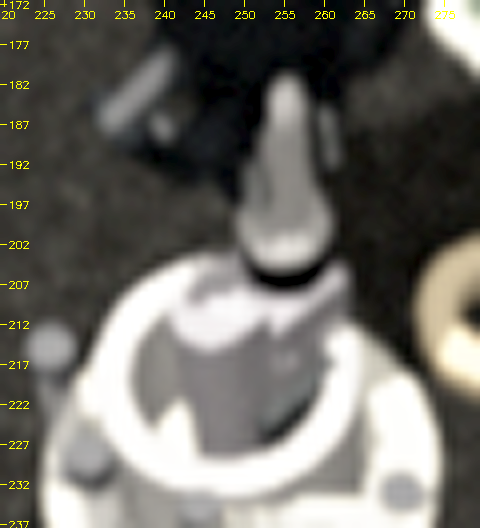

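```bash
python3 -m crank '[[0.005,[0,0,0.001],0],[0.005,[0,0,0.001],0],[0.005,[0,0,0.001],0],[0.005,[0,0,0.0005],0],[0.005,[0,0,0],0]]'
python3 plan.py .5555 -.0702 .38 190 .005 | head -2
```

```text
clock: 28.75
tcp_pos: [0.5557, -0.071, 0.3805]
tcp_rot: [-2.397, 2.027, -0.008]
wrist_force: [-3.5, -0.7, 18.6]
opening: 0.0226
t28.75 tcp [ 0.5557 -0.071   0.3805] psi -170.45 tilt 0.32 F [-3.5 -0.7 18.6] op 0.0226 q [-0.13  0.33 -0.1   1.13 -0.   -1.86]
d [-0.0002  0.0008 -0.0005] turn -0.4
```

```bash
python3 -m crank '[[0.005,[0,0,-0.002],0],[0.005,[0,0,-0.006],0],[0.005,[0,0,-0.015],0],[0.005,[0,0,-0.02],0],[0.005,[0,0,-0.010],0]]'
python3 plan.py .4197 .3243 .425 190 .005
```

```text
clock: 29.17
tcp_pos: [0.5553, -0.0704, 0.4307]
tcp_rot: [-2.399, 2.028, 0.001]
wrist_force: [1.2, 0.4, -2.6]
opening: 0.0226
t29.17 tcp [ 0.5553 -0.0704  0.4307] psi -170.43 tilt 0.05 F [ 1.2  0.4 -2.6] op 0.0226 q [-0.13  0.31  0.    1.26  0.   -1.86]
d [-0.1356  0.3947 -0.0057] turn -0.4
[[0.005,[-0.0274,0.0045,0.0004],-0.03],[0.005,[-0.0275,0.0045,0.0004],-0.03],[0.005,[-0.0275,0.0045,0.0004],-0.03],[0.005,[-0.0275,0.0045,0.0004],-0.03],[0.005,[-0.0275,0.0045,0.0004],-0.03]]
[[0.005,[-0.0275,0.0045,0.0004],-0.03],[0.005,[-0.0275,0.0045,0.0004],-0.03],[0.005,[-0.0275,0.0044,0.0004],-0.03],[0.005,[-0.0275,0.0044,0.0004],-0.03],[0.005,[-0.0275,0.0044,0.0004],-0.03]]
[[0.005,[-0.0275,0.0044,0.0004],-0.03],[0.005,[-0.0275,0.0044,0.0004],-0.03],[0.005,[-0.0275,0.0044,0.0004],-0.03],[0.005,[-0.0275,0.0044,0.0004],-0.03],[0.005,[-0.0275,0.0043,0.0004],-0.03]]
```

```bash
python3 -m crank '[[0.005,[-0.018,0.005,0],0],[0.005,[-0.0275,0.0065,0],0],[0.005,[-0.0275,0.0065,0],0],[0.005,[-0.0275,0.0065,0],0],[0.005,[-0.0275,0.006,0],0]]'
python3 -m crank '[[0.005,[-0.0275,0.005,0],0],[0.005,[-0.0275,0.004,0],0],[0.005,[-0.0275,0.0035,0],0],[0.005,[-0.0275,0.0035,0],0],[0.005,[-0.0275,0.0035,0],0]]'
python3 - <<'E'
from plan import *; from keyw import *; from car import *
import pickle
t=grab_frame("top"); s=grab_frame("side"); pickle.dump((t,s),open("f3.pkl","wb"))
a=np.radians(10.5); S=keysegs(.576,-.0665,.03,a)+carsegs([.5914,-.0633,a])
tile([big(t,296,203,46,46,8,None),big(s,250,215,46,50,8,None)],"pics/q1.png")
tile([big(t,296,203,46,46,8,None,segs=S),big(s,250,215,46,50,8,None,segs=S)],"pics/q2.png")
plan(.4197,.3243,.425,190,.005)
E
```

```text
clock: 29.58
tcp_pos: [0.503, 0.0516, 0.429]
tcp_rot: [2.397, -2.029, -0.003]
wrist_force: [0.7, -0.3, -3.5]
opening: 0.0228
clock: 30.0
tcp_pos: [0.461, 0.1841, 0.4291]
tcp_rot: [2.398, -2.028, -0.002]
wrist_force: [0.2, -0.2, -2.8]
opening: 0.0228
t30.10 tcp [0.4607 0.1859 0.4291] psi -170.15 tilt 0.17 F [ 0.5 -0.2 -2.1] op 0.0230 q [ 0.38  0.2  -0.15  1.22  0.   -1.36]
d [-0.041   0.1384 -0.0041] turn -0.1
[[0.005,[-0.0287,0.0033,0.0009],-0.03],[0.005,[-0.0287,0.0033,0.0009],-0.03],[0.005,[-0.0287,0.0033,0.0009],-0.03],[0.005,[-0.0287,0.0033,0.0009],-0.03],[0.005,[-0.0287,0.0033,0.0009],-0.03]]
```

View pics/q1.png

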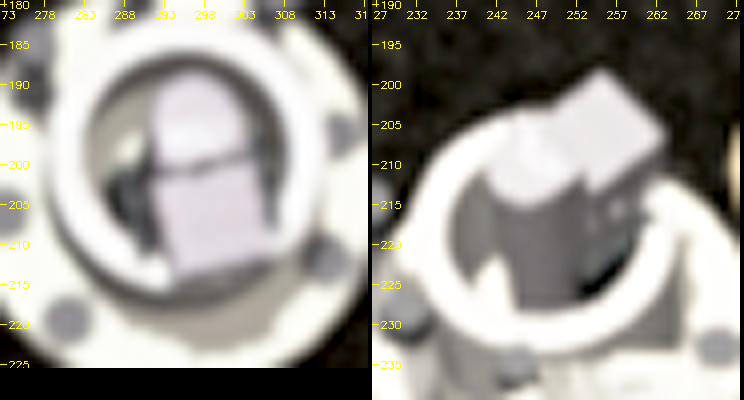

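View pics/q2.png

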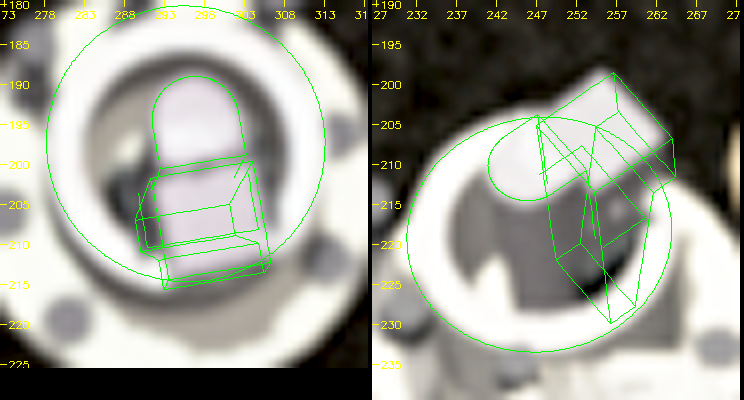

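```bash
python3 - <<'E'
from h import *; import pickle
t0,s0=pickle.load(open("f2.pkl","rb")); t1,s1=pickle.load(open("f3.pkl","rb"))
def shift(a,b,x0,y0,x1,y1):
    A=cv2.cvtColor(a["pixels"],6).astype(np.float32)[y0:y1,x0:x1]; B=cv2.cvtColor(b["pixels"],6).astype(np.float32)[y0:y1,x0:x1]
    W=np.eye(2,3,dtype=np.float32)
    cc,W=cv2.findTransformECC(A,B,W,cv2.MOTION_TRANSLATION,(3,200,1e-6)); return W[:,2].round(2),round(cc,4)
for r in ((266,204,291,228),(300,212,322,230),(306,190,324,214),(268,180,286,206)): print("top disc",r,shift(t0,t1,*r))
print("top fixed marker",shift(t0,t1,262,262,320,284))
a=np.radians(10)
for z in (.02,.1):
    print(z,proj(t0,[.55-.0037*np.cos(a),-.06-.0037*np.sin(a),z])-proj(t0,[.55,-.06,z]))
E
python3 -m crank '[[0.005,[-0.022,0.003,0],0],[0.005,[-0.028,0.0035,0.002],0],[0.005,[-0.028,0.0035,0.002],0],[0.005,[-0.028,0.0035,0.002],0],[0.005,[-0.022,0.0025,0.002],0]]'
python3 -m crank '[[0.005,[-0.008,0.001,0.010],0],[0.005,[0,0,0.025],0],[0.005,[0,0,0.03],0],[0.005,[0,0,0.03],0],[0.005,[0,0,0.02],0]]'
python3 plan.py .4197 .3243 .29 190 .005
```

```text
top disc (266, 204, 291, 228) (array([0.33, 1.34], dtype=float32), 0.9742)
top disc (300, 212, 322, 230) (array([-0.46,  2.29], dtype=float32), 0.9512)
top disc (306, 190, 324, 214) (array([0.35, 1.15], dtype=float32), 0.991)
top disc (268, 180, 286, 206) (array([0.23, 1.16], dtype=float32), 0.9742)
top fixed marker (array([0.01, 0.  ], dtype=float32), 1.0)
0.02 [[0.20073243 1.20752681]]
0.1 [[0.21236881 1.27285998]]
clock: 30.52
tcp_pos: [0.4243, 0.3077, 0.4211]
tcp_rot: [2.398, -2.027, -0.002]
wrist_force: [0.0, 0.0, -3.2]
opening: 0.0229
clock: 30.93
tcp_pos: [0.4216, 0.3127, 0.3034]
tcp_rot: [2.395, -2.026, -0.001]
wrist_force: [-0.5, -0.2, -2.8]
opening: 0.0228
t30.93 tcp [0.4216 0.3127 0.3034] psi -170.46 tilt 0.28 F [-0.5 -0.2 -2.8] op 0.0228 q [ 0.64  0.33 -0.32  0.93 -0.   -1.1 ]
d [-0.0019  0.0116 -0.0134] turn -0.5
[[0.005,[-0.0024,-0.0,0.0027],-0.09],[0.005,[-0.0024,-0.0,0.0027],-0.09],[0.005,[-0.0024,-0.0,0.0027],-0.09],[0.005,[-0.0024,-0.0,0.0027],-0.09],[0.005,[-0.0024,-0.0,0.0027],-0.09]]
```

The hub has shifted about 1.2 px (~3.6 mm), which is past the 2.8 mm tight mark. Now I'll stand the tapper down.

```bash
python3 -m crank '[[0.005,[-0.006,0,0.010],0],[0.005,[-0.005,0,0.015],0],[0.005,[0,0,0.015],0],[0.005,[0,0,0.010],0],[0.005,[0,0,0.004],0]]'
python3 plan.py .4197 .3243 .2404 190 .005|head -2
```

```text
clock: 31.35
tcp_pos: [0.4204, 0.3246, 0.2514]
tcp_rot: [2.397, -2.027, -0.001]
wrist_force: [-0.6, -0.5, -3.1]
opening: 0.0223
t31.35 tcp [0.4204 0.3246 0.2514] psi -170.46 tilt 0.15 F [-0.6 -0.5 -3.1] op 0.0223 q [ 0.66  0.38 -0.39  0.8  -0.   -1.08]
d [-0.0007 -0.0003 -0.011 ] turn -0.5
```

```bash
python3 -m crank '[[0.005,[0,0,0.003],0],[0.005,[0,0,0.003],0],[0.005,[0,0,0.002],0],[0.005,[0,0,0.001],0],[0.005,[0,0,0],0]]'
python3 -m crank '[[0.005,[0,0,0.001],0],[0.005,[0,0,0.0005],0],[0.005,[0,0,0.0005],0],[0.005,[0,0,0],0],[0.005,[0,0,0],0]]'
python3 plan.py .4197 .3243 .2404 190 .005|head -2
```

```text
clock: 31.77
tcp_pos: [0.4209, 0.3251, 0.2442]
tcp_rot: [-2.398, 2.028, -0.0]
wrist_force: [-0.1, 0.4, -3.6]
opening: 0.0227
clock: 32.18
tcp_pos: [0.4207, 0.325, 0.2419]
tcp_rot: [-2.399, 2.029, 0.0]
wrist_force: [0.0, 0.5, -3.8]
opening: 0.0227
t32.18 tcp [0.4207 0.325  0.2419] psi -170.44 tilt 0.00 F [ 0.   0.5 -3.8] op 0.0227 q [ 0.66  0.39 -0.4   0.78  0.   -1.08]
d [-0.001  -0.0007 -0.0015] turn -0.4
```

```bash
python3 -m crank '[[0.005,[0,0,0.001],0],[0.005,[0,0,0.0005],0],[0.005,[0,0,0.0005],0],[0.005,[0,0,0],0],[0.005,[0,0,0],0]]'
python3 plan.py .4197 .3243 .2404 190 .005|head -2
```

```text
clock: 32.6
tcp_pos: [0.4207, 0.3251, 0.2405]
tcp_rot: [-2.398, 2.028, -0.0]
wrist_force: [-2.3, -0.9, 4.5]
opening: 0.0225
t32.60 tcp [0.4207 0.3251 0.2405] psi -170.44 tilt 0.03 F [-2.3 -0.9  4.5] op 0.0225 q [ 0.66  0.4  -0.4   0.77  0.   -1.08]
d [-0.001  -0.0008 -0.0001] turn -0.4
```

It made contact at the original height, so the tapper did not slip in the grip. Release and retreat.

```bash
python3 -m crank '[[0.025,[0,0,0],0],[0.028,[0,0,0],0],[0.035,[0,0,0],0],[0.05,[0,0,0],0],[0.07,[0,0,0],0]]'
python3 -m crank '[[0.0854,[0,0,0],0],[0.0854,[0,0,-0.01],0],[0.0854,[0,0,-0.02],0],[0.0854,[0,0,-0.03],0],[0.0854,[0,0,-0.035],0]]'
python3 -m crank '[[0.0854,[0,0,-0.035],0],[0.0854,[0.015,0.010,-0.020],0],[0.0854,[0.025,0.015,-0.005],0],[0.0854,[0.028,0.015,0],0],[0.0854,[0.028,0.012,0],0]]'
python3 plan.py .40 .12 .40 190 .005
```

```text
clock: 33.02
tcp_pos: [0.4208, 0.3251, 0.2398]
tcp_rot: [-2.399, 2.029, -0.0]
wrist_force: [-0.0, -0.5, -0.9]
opening: 0.0582
clock: 33.43
tcp_pos: [0.42, 0.3244, 0.3351]
tcp_rot: [2.396, -2.026, -0.001]
wrist_force: [1.6, 0.1, 0.0]
opening: 0.0857
clock: 33.85
tcp_pos: [0.3847, 0.2209, 0.3965]
tcp_rot: [-2.399, 2.026, -0.001]
wrist_force: [0.4, 0.5, 0.3]
opening: 0.0855
t33.85 tcp [0.3847 0.2209 0.3965] psi -170.36 tilt 0.13 F [0.4 0.5 0.3] op 0.0855 q [ 0.52  0.12 -0.33  1.11 -0.   -1.22]
d [ 0.0153 -0.1009  0.0035] turn -0.4
[[0.005,[0.0204,0.0004,-0.0007],-0.07],[0.005,[0.0204,0.0004,-0.0007],-0.07],[0.005,[0.0204,0.0004,-0.0007],-0.07],[0.005,[0.0204,0.0004,-0.0007],-0.07],[0.005,[0.0204,0.0005,-0.0007],-0.07]]
```

```bash
python3 -m crank '[[0.0854,[0.02,0,0],0],[0.0854,[0.015,0,0],0],[0.0854,[0.008,0,0],0],[0.0854,[0,0,0],0],[0.0854,[0,0,0],0]]'
python3 - <<'E'
from plan import *
import pickle
t=grab_frame("top"); s=grab_frame("side"); pickle.dump((t,s),open("f4.pkl","wb"))
cv2.imwrite("pics/end_t.png",t["pixels"]); cv2.imwrite("pics/end_s.png",s["pixels"])
tile([big(t,160,255,46,46,8,None),big(s,365,306,46,46,8,None)],"pics/e1.png")
tile([big(t,296,203,46,46,8,None),big(s,250,215,46,50,8,None)],"pics/e2.png")
t0,s0=pickle.load(open("f0.pkl","rb"))
def shift(a,b,x0,y0,x1,y1):
    A=cv2.cvtColor(a["pixels"],6).astype(np.float32)[y0:y1,x0:x1]; B=cv2.cvtColor(b["pixels"],6).astype(np.float32)[y0:y1,x0:x1]
    W=np.eye(2,3,dtype=np.float32)
    cc,W=cv2.findTransformECC(A,B,W,cv2.MOTION_TRANSLATION,(3,200,1e-6)); return W[:,2].round(2),round(cc,3)
for n,r in dict(disc=(306,190,324,214),tape=(284,232,312,256),timer=(326,258,354,284),carton=(356,154,394,190),marker=(264,268,314,280)).items(): print(n,shift(t0,t,*r))
for n,r in dict(brown=(365,320,386,345),tape=(270,200,296,224),carton=(175,162,212,200),red_side=(296,276,320,302)).items():
    try: print(n,"side",shift(s0,s,*r))
    except Exception as e: print(n,"fail")
status()
E
```

```text
clock: 34.27
tcp_pos: [0.3927, 0.1794, 0.3954]
tcp_rot: [-2.397, 2.029, 0.0]
wrist_force: [0.4, -0.1, 1.1]
opening: 0.0857
disc (array([0.34, 1.05], dtype=float32), 0.993)
tape (array([-0., -0.], dtype=float32), 1.0)
timer (array([-0.,  0.], dtype=float32), 1.0)
carton (array([-0.03,  0.01], dtype=float32), 0.999)
marker (array([-0.01,  0.  ], dtype=float32), 1.0)
brown side (array([0.01, 0.02], dtype=float32), 1.0)
tape side (array([ 0.12, -0.09], dtype=float32), 0.988)
carton side (array([-0.  ,  0.03], dtype=float32), 1.0)
red_side side (array([ 0.01, -0.01], dtype=float32), 1.0)
t34.37 tcp [0.3927 0.18   0.3951] psi -170.40 tilt 0.03 F [ 0.9 -0.6  0.1] op 0.0853 q [ 0.43  0.11 -0.36  1.1   0.   -1.31]
```

View pics/e1.png

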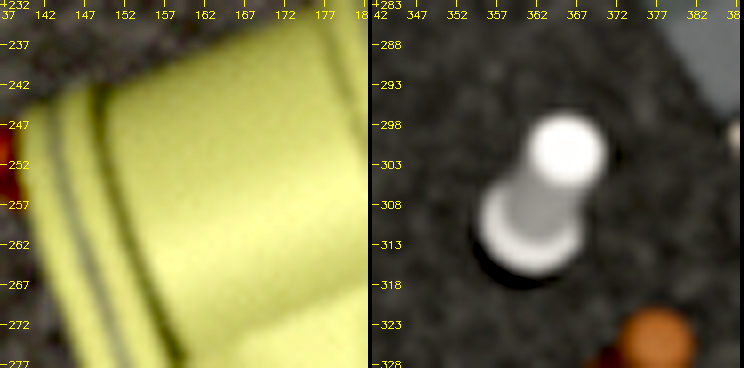

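View pics/e2.png

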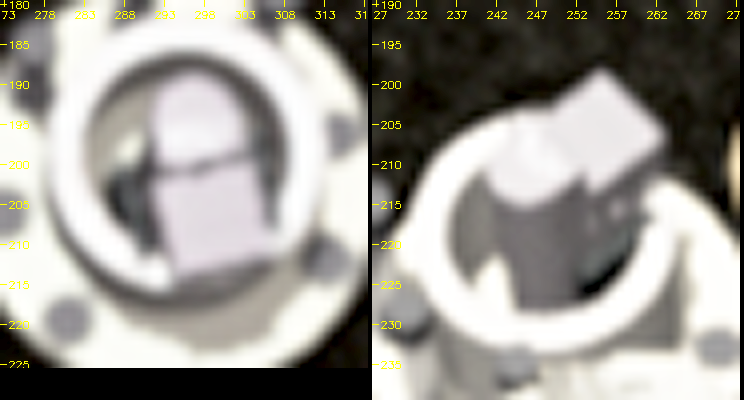

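View pics/end_t.png

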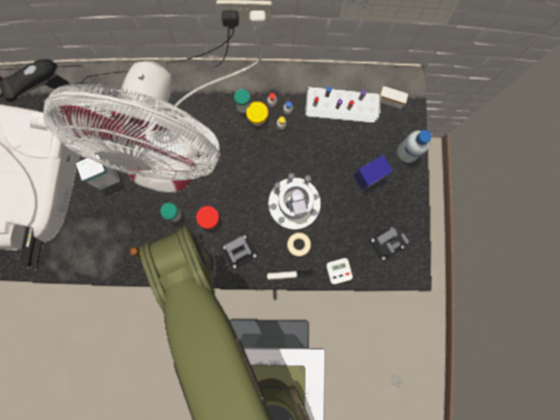

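View pics/end_s.png

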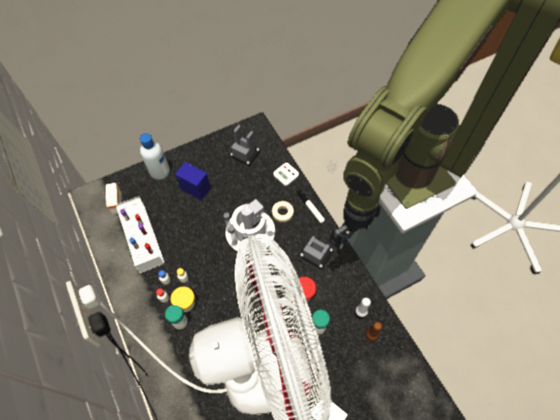

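```bash
python3 - <<'E'
from h import *; import pickle
t0,s0=pickle.load(open("f0.pkl","rb")); t1,s1=pickle.load(open("f4.pkl","rb"))
def shift(a,b,x0,y0,x1,y1):
    A=cv2.GaussianBlur(cv2.cvtColor(a["pixels"],6),(3,3),0).astype(np.float32)[y0:y1,x0:x1]; B=cv2.GaussianBlur(cv2.cvtColor(b["pixels"],6),(3,3),0).astype(np.float32)[y0:y1,x0:x1]
    W=np.eye(2,3,dtype=np.float32)
    cc,W=cv2.findTransformECC(A,B,W,cv2.MOTION_TRANSLATION,(3,300,1e-7)); return W[:,2],cc
d=np.array([.2,1.21]);
for r in ((266,190,280,212),(274,212,288,226),(306,190,324,214),(264,176,290,200),(300,172,324,196),(272,174,322,188)):
    try:
        W,cc=shift(t0,t1,*r); print(r,W.round(2),round(cc,3),"mm %.2f"%(W@d/(d@d)*3.7))
    except Exception as e: print(r,"fail")
E
```

```text
(266, 190, 280, 212) [0.17 1.17] 0.976 mm 3.57
(274, 212, 288, 226) [0.08 1.3 ] 0.963 mm 3.91
(306, 190, 324, 214) [0.32 1.02] 0.993 mm 3.18
(264, 176, 290, 200) [0.24 1.16] 0.987 mm 3.59
(300, 172, 324, 196) [0.22 1.04] 0.998 mm 3.21
(272, 174, 322, 188) [0.24 1.12] 0.994 mm 3.45
```

```bash
python3 -c "
from rig import close_job; print(close_job())"
```

```text
the job is handed in; nothing more can be done
None
```

The carousel is locked on its shaft and the job is handed in, with about 34 s of the 72 s used.

**What I did:** I took the key from the stall by its front and back faces, seated it in the rest and let go. I took it again by its two sides and set it in the keyway at about 47 mm deep. After letting go I pressed it down with the aluminium tapper in small steps, at up to about 22 N, to about 70 mm. The tapper then went back upright at its original spot.

**Last checks:**
- **Hub:** the before/after images show it shifted about 3.2 to 3.9 mm, against 2.8 mm for tight. The depth the key was driven to gives about 3.7 mm.
- **Tapper:** it stands upright and did not slip in the grip. Only the side camera could confirm this, because the arm hides that spot from above.
- **Other things:** tape roll, timer, carton, marker and the brown look-alike show no movement. The specimen cup was measured only roughly, in the side image. The canister was not measured, but looks unchanged by eye.

**Disagreements and limits:**
- The final push of about 22 N is a little over the stated 9 to 18 N.
- When I set the key in by hand I pressed with about 12 N for a moment before easing off. No hub movement from that press was measured separately.

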